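# Take the tested card out of the open test bench and put it away in its case

## Robot

A 7-joint arm with a two-finger parallel gripper is mounted at the origin on the work surface. World frame = base frame: x ahead of the robot, y to its left, z up, the work surface at z = 0. Lengths are in m, angles in rad, forces in N, time in s.
With the tool pointing down it reaches from about 0.4 to 0.85 m from the base axis. Payload 10.4 kg.
Tool frame: the origin (TCP) lies at the very end of the fingers, on their centre line; the grasp point (between the pads) lies 19 mm behind it (manip.grip_depth is the distance from the TCP to the grasp point, in m); z points along the fingers, y is the direction in which the jaws open and shut (so a half turn about z gives the same grasp; the last joint's range is limited). The gripper opens to 85 mm and grips with 20 to 120 N. Pads are 22 mm wide; open, the fingers measure 114 mm over their backs; the gripper's body (76 mm by 85 mm) begins 54 mm behind the grasp point. The pads swing forward as they close: fully open they stand 13 mm farther back than shut.
Start: joints at [-1.319, 0.332, -0.065, 1.46, 0.022, 1.35, -0.088], TCP at [0.17, 0.602, 0.204] pointing down, gripper open.
Joint ranges: [-2.6, 2.6], [-0.5, 2.12], [-1.47, 1.34], [0.16, 2.42], [-1.27, 4.41], [0.06, 2.06], [-2.6, 2.6]. Speed limits (rad/s): [2.22, 2.22, 2.79, 2.79, 3.14, 3.14, 3.14].

## Interface

Orientations are given as a unit quaternion [x, y, z, w].
In Python, from workcell import manip gives the robot as it stands.
- The arm moves only by the tool step_arm, never from a script. Its argument "motion" is a list of rows, each a list of 6 numbers: the shift along the tool's x, y, z in mm, then the turn, a rotation vector about the tool's x, y, z in degrees. A call has 1 to 20 rows; each row shifts and turns the pose as measured when the row begins, along the tool's axes as they then stand; what a row does not reach is not made up. A row lasts 1/8 s, in which the tool goes at most 62.5 mm and 10.7 degrees, less where a joint would pass 70% of its speed; a pose out of reach is approached as far as the arm can. A call with a gripper value outside its range is refused whole. "jaw" is the finger opening in mm, from 0 to 85.4, set as the call begins (left out, the last holds). The fingers move at their own pace and stop on an object; "force" is the grip in N (left out, the last holds). Time passes only in rows, so rows that do not move let the fingers close. It gives the time, the measured TCP pose, the force and the opening at its end, in the units of the state.
- manip.get_obs(): the state, without advancing time (a new reading comes with each control period).
- manip.camera(name): name is "side" or "top"; returns the picture (420x560x3 uint8, blue, green, red); there is no depth.
- manip.camera_info(name): a dict with "camera_matrix" (3x3 intrinsics, pixels), "R" (3x3) and "t" (3): a world point X has camera coordinates R X + t. Camera axes: x right, y down, z forward; pixel columns grow to the right and rows downward; lengths in m; the calibration is good to about 2 mm. A picture is of the moment at which its call begins. camera_info takes no time and is no camera call.
- manip.hand_in(): hands the job in, once; it reports no verdict.
The state is a dict: "clock": time; "joint_pos": joint angles; "joint_velocities": joint speeds; "tau": joint torques, N m; "position": TCP position; "ee_rot": TCP orientation; "ft_force": force on the tool from outside, world axes, zero at the start; "torque": the same for the moment, N m; "grip_width": opening from 0.0 (shut) to 1.0 (fully open).
Only numpy, scipy, OpenCV 4.12 (cv2) and the standard library are available. Lean on these libraries where they do the work, as an engineer would, in place of code of your own. Each camera call takes 0.05 s, during which the arm holds its last target.

## Task

The short expansion card in the open test bench has passed its test. Swing the sprung hold-down arm on the bench's card rail up and over until it stays open by itself, take the short card out of its slot, and put it away in its cutout in the carrying case: upright, the bracket end away from the robot, pressed fully home against the sprung lips. Leave the arm open and the long card in its slot, and do not push the other things on the counter about.

Things in the scene. Friction and masses are not known exactly. Their poses are not given: they have to be found in the camera images.
- bench: Test bench, fixed: 270 x 295 mm tray with a bare main board. Origin: under the board's middle; x from the robot's side to the card rail, y left. Cooler on the right, 97 mm high, left edge at y -9 mm. Two cards stand in slots along x, centre planes at y 52.5 and 113.5 mm (45 mm free between them); which is where varies. Their bracket tabs lie on the rail (top 144 mm up) under the hold-down arm.
- hold_arm (a joint): Angle of the hold-down arm, rad: about 0 closed (level over both bracket tabs, pointing back to the robot), growing as its free edge rises, 1.75 at the open stop (leaning away from the robot). Over-centre spring: pushes the arm shut below about 0.85 rad (6 N at the handle when closed, less on the way) and open above it: there it swings to the stop by itself and stays.
- hinge (a point): Middle of the arm's hinge axis, which runs along the bench's y; fixed at (150, 83, 154) mm in the bench's frame. The arm's plate is 110 mm wide and reaches 36 mm from the axis, the wire handle further.
- bail (a point): Middle of the grip of the arm's wire handle: round, 13 mm thick, 40 mm long, parallel to the hinge, between two 9 mm struts 52 mm apart. With the arm at 0 it is 60 mm from the axis towards the robot and 34 mm above it (188 mm above the counter, 46 mm above the cards); it goes round the axis in an arc of radius 69 mm, up and away from the robot. Held lightly it turns between the fingers.
- card_mid (a point): Centre of the short card to remove: on edge, 120 mm long (x), 16 mm thick (y), 105 mm tall, 0.25 kg, one fan on its +y face. 52.5 mm above the card edge. Board and cooler reach 47.5 mm above it: grip across the thickness about 30 mm up. Bracket 18.4 mm wide at +x 60 to 62 mm, tab at its top bent out to 73 mm, tail to 56.5 mm below this point. Rise 15 mm to clear the slot (groove 3.6 wide, 8 deep).
- card_bracket (a point): Middle of the short card's bracket, 61 mm along +x from card_mid, at the same height. In the cutout the bracket end points along the case's +x, away from the robot, as in the bench.
- long_card_mid (a point): Like point of the long card, which stays: 60 mm behind its bracket. Same height, thickness and bracket, but it reaches 110 mm from this point towards the robot (170 mm long) and has two fans; 0.35 kg.
- case: Open hard case, fixed, 280 x 200 mm, rim 68 mm up; lid folded back flat at +y. Origin: centre of its underside; x away from the robot, y left. Insert, top 60 mm up, with three empty cutouts along x. The card's is the longest, near the -y side: x -63 to 65, y -69.5 to -47.5 mm, bevelled mouth, floor 14 mm up, 6 mm deeper at the +x end for the bracket's tail.
- cutout_seat (a point): Where card_mid lies when the card is fully home in its cutout (66.5 mm up); axes as the case, the card's x and z along them. Two slanted sprung lips on the cutout's +y wall (noses 44 mm up, standing in 7 mm) keep the card from dropping in and push it against the -y wall: press with about 5 to 15 N over the last 25 mm; then it stays.
- tub_mid (a point): Bystander: centre of a round screw tub, 48 mm across, 75 mm high, beside the case.
- spray_mid (a point): Bystander: centre of a spray can, 52 mm across, 150 mm high, between bench and case.
- carton_a_mid (a point): Bystander: centre of a small carton, 90 x 80 x 60 mm.
- carton_b_mid (a point): Bystander: centre of another such carton.
- driver_grip (a point): Bystander: point on the handle of a screwdriver 190 mm long, 26 mm thick, lying along x.
- meter_mid (a point): Bystander: centre of a multimeter, 150 x 75 x 34 mm, lying.

How it is judged:
On the way, in this order (a step that is already met when the one before it is completed fails the run):
1. the hold-down arm is past its hold-open point, with the card still in its slot (value of joint hold_arm above 1.3 rad and distance of card_mid from where it was at the start of the episode below 0.012 m), for 0.2 s.
2. the short card is lifted out of its slot with the arm open (value of joint hold_arm above 1.3 rad and z of card_mid in the frame of bench above 0.118 m), for 0.2 s.
At the end, for the whole second after the job is handed in: The arm stays open (over 1.3 rad); the short card is released and at rest in its cutout, bracket end away from the robot, centre within 7 mm sideways and 4 mm in height of the seat, upright and in line within 0.06 rad; the long card is within 8 mm of its place (value of joint hold_arm above 1.3 rad and horizontal distance between card_mid and cutout_seat below 0.007 m and z of card_mid in the frame of cutout_seat below 0.004 m and angle between card_mid's own z axis and vertical below 0.06 rad and angle between the x axis of card_mid and the x axis of cutout_seat, either way round below 0.06 rad and linear speed of card below 0.02 m/s and distance of long_card_mid from where it was at the start of the episode below 0.008 m and x of card_bracket in the frame of cutout_seat above 0.05 m); the robot touches nothing.
It fails at once if the short card pulled up while the hold-down arm is still down (value of joint hold_arm below 0.8 rad and z of card_mid in the frame of bench above 0.105 m).
It fails at once if the long card pulled or knocked out of place (distance of long_card_mid from where it was at the start of the episode above 0.012 m).
It fails at once if a bystander on the counter pushed about (over 30 mm) (distance of any of tub_mid, spray_mid, carton_a_mid, carton_b_mid, driver_grip, meter_mid from where it was at the start of the episode above 0.03 m).
It also fails if it takes over 54 s, if anything falls off the work surface, if the arm or the gripper's body presses on something with over 40 N, if the wrist force passes 120 N, or if a joint passes its speed limit or range.

## Working session

There is one attempt and no reset: what is moved stays moved. The work goes in short steps, Python scripts to look and compute and a tool call to move; the robot and the scene stay as the last step left them, time stands still between calls to the robot, and variables do not carry over. Pictures are saved under pics/ and viewed, and the job is handed in when it is done.

Besides the shell and the picture viewer there is one more tool, called after "Emit:" in YAML: its name, and indented under it one key for each argument. step_arm: Moves the arm, as the interface text tells. Its arguments: {"type":"object","properties":{"motion":{"type":"array"},"jaw":{"type":"number"},"force":{"type":"number"}},"required":["motion"]}

```bash
ls; mkdir -p pics; python3 - <<'E'
from workcell import manip
import cv2,numpy as np
np.set_printoptions(precision=4,suppress=True)
for n in("side","top"):
    cv2.imwrite(f"pics/{n}0.png",manip.camera(n)); i=manip.camera_info(n); print(n,i["camera_matrix"].tolist(),i["R"],i["t"], -i["R"].T@i["t"])
o=manip.get_obs();print(o, manip.grip_depth)
E
```

```text
pics
side [[394.0820855063172, 0.0, 277.6188096503556], [0.0, 394.0820855063172, 208.90705327848525], [0.0, 0.0, 1.0]] [[ 0.9006 -0.4347  0.0035]
 [-0.3353 -0.6998 -0.6307]
 [ 0.2766  0.5668 -0.776 ]] [-0.5039  0.2509  1.0131] [ 0.2577 -0.6178  0.9462]
top [[498.3708718220545, 0.0, 279.32872784853174], [0.0, 498.3708718220545, 208.01172714044245], [0.0, 0.0, 1.0]] [[ 0.0066 -1.      0.0022]
 [-0.9939 -0.0068 -0.1102]
 [ 0.1102 -0.0015 -0.9939]] [-0.0499  0.5646  1.5008] [ 0.3961 -0.0438  1.554 ]
{'clock': 0.1, 'joint_pos': array([-1.3186,  0.3328, -0.0647,  1.4609,  0.0216,  1.3499, -0.0885]), 'joint_velocities': array([ 0.0016, -0.0026, -0.0029, -0.001 ,  0.0006, -0.0001,  0.0004]), 'tau': array([  0.0019, -62.6753,   0.0495, -39.243 ,   0.0164,   0.007 ,
        -0.0001]), 'position': array([0.1695, 0.6012, 0.2032]), 'ee_rot': array([ 0.137 ,  0.9906, -0.0006, -0.0001]), 'ft_force': array([ 0.2911,  0.5308, -0.3596]), 'torque': array([ 0.0137, -0.0444,  0.049 ]), 'grip_width': 0.9990503005582149} 0.0187
```

View pics/side0.png

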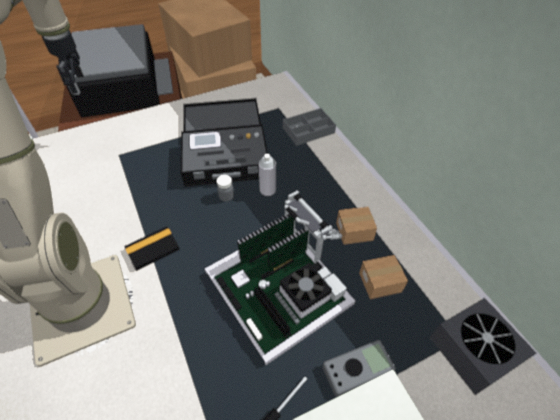

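View pics/top0.png

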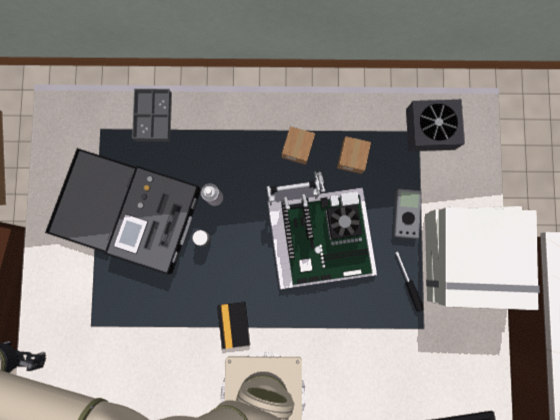

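The side view shows the bench around (280,290), the case at (222,150), and the spray can and tub between them. The top view shows the bench at (322,237) and the case at (160,215). I'll zoom in on both.

```bash
python3 - <<'E'
import cv2
t=cv2.imread("pics/top0.png");s=cv2.imread("pics/side0.png")
cv2.imwrite("pics/t_bench.png",cv2.resize(t[165:295,255:390],None,fx=5.8,fy=4.6*1,interpolation=cv2.INTER_CUBIC) if 0 else cv2.resize(t[165:295,255:390],None,fx=4.5,fy=4.5,interpolation=cv2.INTER_CUBIC))
cv2.imwrite("pics/s_bench.png",cv2.resize(s[185:365,200:360],None,fx=3.3,fy=3.3,interpolation=cv2.INTER_CUBIC))
cv2.imwrite("pics/t_case.png",cv2.resize(t[140:280,40:225],None,fx=4,fy=4,interpolation=cv2.INTER_CUBIC))
cv2.imwrite("pics/s_case.png",cv2.resize(s[90:210,170:290],None,fx=5,fy=5,interpolation=cv2.INTER_CUBIC))
E
```

```text
(no output)
```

View pics/t_bench.png

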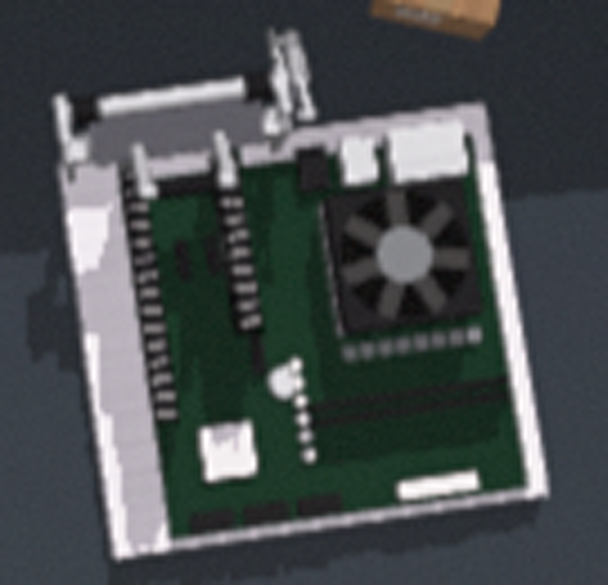

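View pics/s_bench.png

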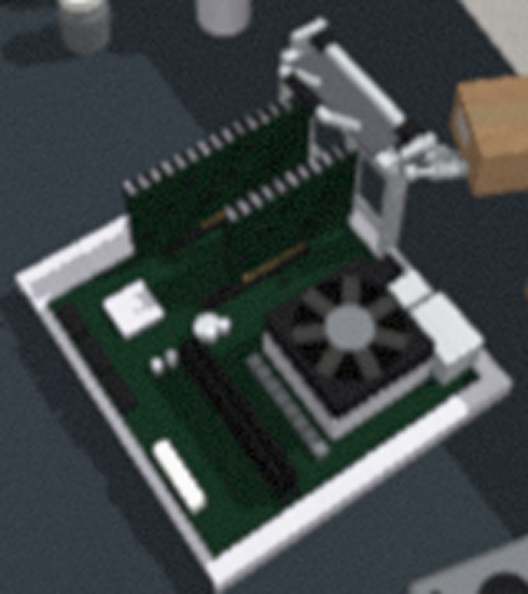

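View pics/t_case.png

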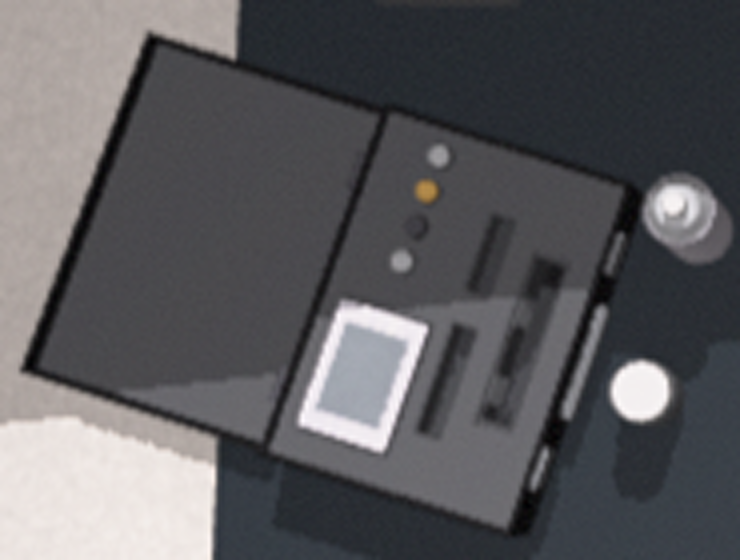

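View pics/s_case.png

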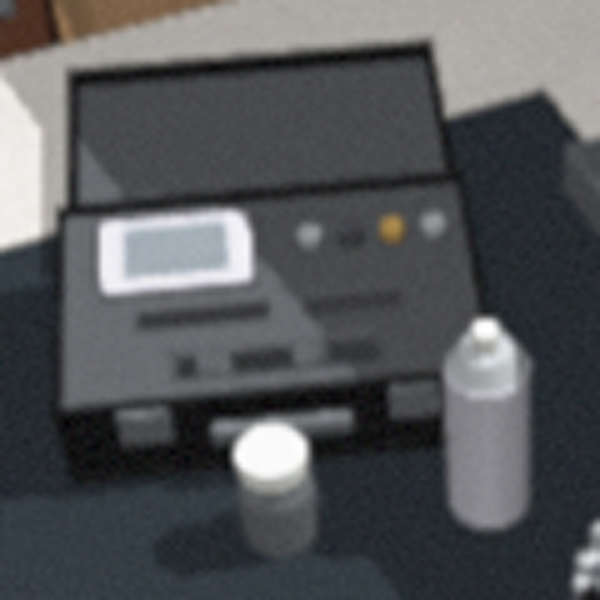

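```bash
python3 - <<'E'
import cv2
t=cv2.imread("pics/top0.png");s=cv2.imread("pics/side0.png")
def z(im,x0,y0,x1,y1,f,n):
    c=cv2.resize(im[y0:y1,x0:x1],None,fx=f,fy=f,interpolation=cv2.INTER_CUBIC)
    for x in range((x0+9)//10*10,x1,10):
        cv2.line(c,((x-x0)*f,0),((x-x0)*f,6),(0,255,255),1);cv2.putText(c,str(x),((x-x0)*f,16),0,.35,(0,255,255),1)
    for y in range((y0+9)//10*10,y1,10):
        cv2.line(c,(0,(y-y0)*f),(6,(y-y0)*f),(0,255,255),1);cv2.putText(c,str(y),(7,(y-y0)*f+4),0,.35,(0,255,255),1)
    cv2.imwrite(f"pics/{n}.png",c)
z(t,262,168,332,264,6,"tz");z(s,234,190,344,275,7,"sz")
E
```

```text
(no output)
```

View pics/tz.png

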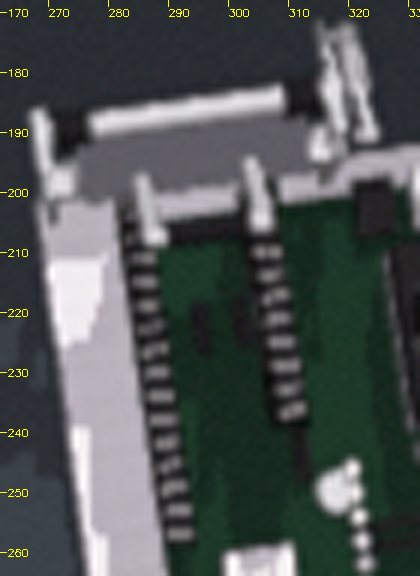

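View pics/sz.png

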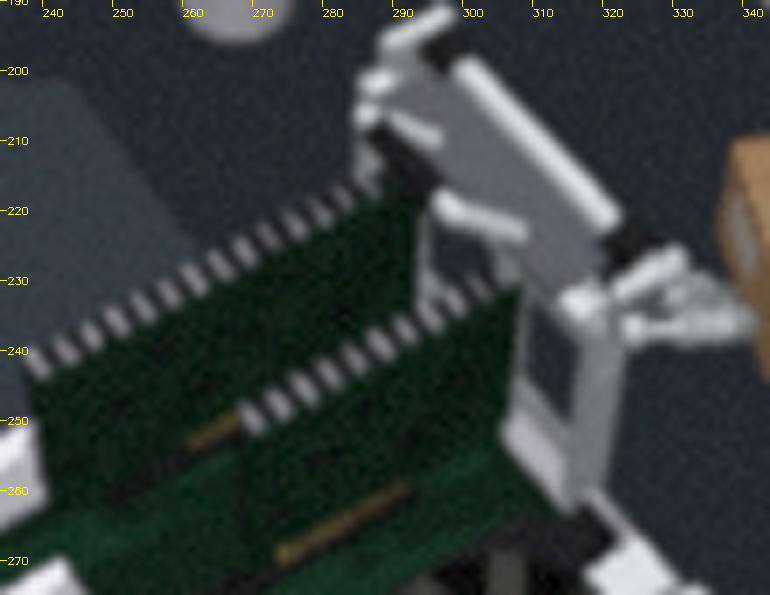

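```bash
cat > h.py <<'E'
import numpy as np,cv2
from workcell import manip
np.set_printoptions(precision=4,suppress=True)
C={n:manip.camera_info(n) for n in("side","top")}
def ray(n,p):
    c=C[n];d=np.linalg.inv(c["camera_matrix"])@[p[0],p[1],1.];R=np.array(c["R"]);d=R.T@d
    return -R.T@c["t"],d/np.linalg.norm(d)
def plane(n,p,z):
    o,d=ray(n,p);return o+d*(z-o[2])/d[2]
def tri(pt,ps):
    o1,d1=ray("top",pt);o2,d2=ray("side",ps)
    A=np.array([d1,-d2]).T;s=np.linalg.lstsq(A,o2-o1,rcond=None)[0]
    a=o1+d1*s[0];b=o2+d2*s[1];return (a+b)/2,np.linalg.norm(a-b)
def proj(n,X):
    c=C[n];q=c["camera_matrix"]@(np.array(c["R"])@X+c["t"]);return q[:2]/q[2]
E
python3 - <<'E'
from h import *
for k,a,b in [("bail",(295.5,206),(291.5,212.5)),("strutR",(304.5,204.5),(297,219)),("strutL",(286.5,207),(288,206.5)),("shortfront",(309,237),(268.5,249.5)),("longfront",(290.2,258),(236.8,242)),("whitebar R",(307.5,183.5),(320.5,221)),("bar L",(277,189),(299,199.5))]:
    print(k,*tri(a,b))
# tray corners at top (crop 4.5)
E
```

```text
bail [ 0.5532 -0.0903  0.1899] 0.0001268011911140521
strutR [ 0.5566 -0.1147  0.1906] 0.001875971424850537
strutL [ 0.5529 -0.0664  0.1865] 0.004789988290756697
shortfront [ 0.471  -0.1309  0.135 ] 9.603546622669672e-05
longfront [ 0.4103 -0.0774  0.1356] 0.0018148768005062327
whitebar R [ 0.62   -0.1247  0.1585] 0.0026610916863504946
bar L [ 0.6039 -0.0385  0.1588] 0.002074896021953955
```

```bash
python3 - <<'E'
import cv2
t=cv2.imread("pics/top0.png");s=cv2.imread("pics/side0.png")
def z(im,x0,y0,x1,y1,f,n):
    c=cv2.resize(im[y0:y1,x0:x1],None,fx=f,fy=f,interpolation=cv2.INTER_CUBIC)
    for x in range((x0+9)//10*10,x1,10):
        cv2.line(c,((x-x0)*f,0),((x-x0)*f,6),(0,255,255),1);cv2.putText(c,str(x),((x-x0)*f,16),0,.35,(0,255,255),1)
    for y in range((y0+9)//10*10,y1,10):
        cv2.line(c,(0,(y-y0)*f),(6,(y-y0)*f),(0,255,255),1);cv2.putText(c,str(y),(7,(y-y0)*f+4),0,.35,(0,255,255),1)
    cv2.imwrite(f"pics/{n}.png",c)
z(t,262,178,382,294,5,"tz2");z(s,200,190,360,365,3,"sz2")
z(t,105,160,205,278,5,"tc2");z(s,176,120,272,195,8,"sc2")
E
```

```text
(no output)
```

View pics/tz2.png

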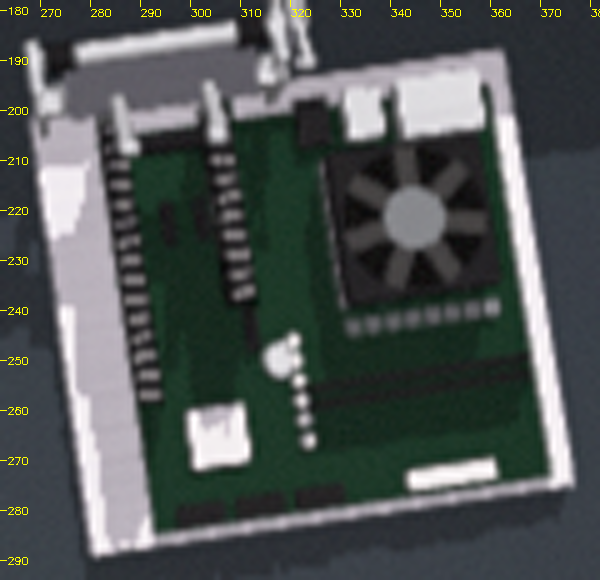

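View pics/tc2.png

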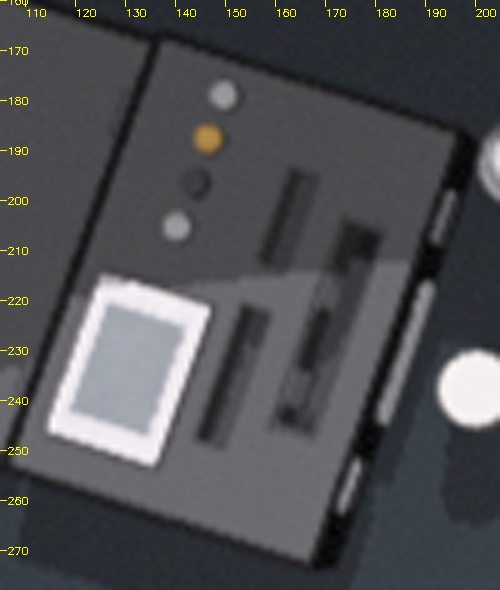

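View pics/sc2.png

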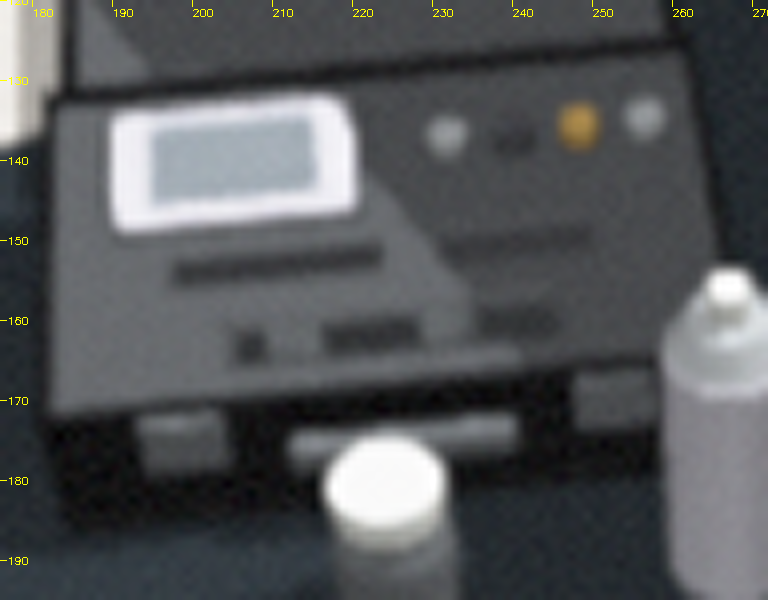

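```bash
python3 - <<'E'
from h import *
P=lambda p,z:plane("top",p,z)
def ang(a,b,z):
    d=P(b,z)-P(a,z);return np.degrees(np.arctan2(d[1],d[0])),np.linalg.norm(d)*1000
# right outer edge bottom->top, left outer edge, front edge (right->left)
for z in(0.03,0.05):
    print(z,"right",ang((376.5,275.5),(362.5,189),z),"left",ang((281.5,289.5),(270,203),z),"front(y)",ang((376,276),(281.5,289.5),z))
    for p in [(376.5,276),(281.5,290),(362.5,189)]: print(P(p,z))
print("short",ang((309,237),(304.8,209),.14),"long",ang((290.2,257),(284.3,210),.14))
print("grip",ang((304.5,204.5),(286.5,207),.188),"bar",ang((307.5,183.5),(277,189),.158))
# case slots
im=cv2.imread("pics/top0.png")
print("case: corners @.068", [P(p,.068) for p in [(136,168),(195,186),(167,272),(107,253)]])
print(ang((167,272),(197,187),.068),ang((107,253),(137,168),.068),ang((195,186),(137,168),.068))
print("cutout", [P(p,.06) for p in [(175,204),(181.5,206),(166,247),(159,245)]])
print(ang((166,247),(181.5,206),.06),ang((159,245),(174,204),.06))
print("side cutout",[plane("side",p,.06) for p in [(207,163),(245,160)]])
print("spray",plane("top",(210,191),.15),"tub",plane("top",(200,238),.075))
print("spray tri",tri((208.5,190.5),(267.5,155)),"tub",tri((200,238),(224,180)))
E
```

```text
0.03 right (np.float64(8.453892717704463), np.float64(267.6723330955727)) left (np.float64(8.01551097658458), np.float64(265.6317136204347)) front(y) (np.float64(98.40876799239847), np.float64(289.38928825466553))
[ 0.3597 -0.342   0.03  ]
[ 0.3159 -0.0543  0.03  ]
[ 0.626  -0.3027  0.03  ]
0.05 right (np.float64(8.453892717704477), np.float64(264.15945910020815)) left (np.float64(8.015510976584581), np.float64(262.1456202751499)) front(y) (np.float64(98.40876799239845), np.float64(285.59140562148394))
[ 0.3602 -0.3381  0.05  ]
[ 0.3169 -0.0541  0.05  ]
[ 0.623  -0.2993  0.05  ]
short (np.float64(8.546971871138219), np.float64(80.71046528799785)) long (np.float64(7.433681734644424), np.float64(134.49165145189826))
grip (np.float64(98.34923606734931), np.float64(50.179229109597166)) bar (np.float64(100.72608570588596), np.float64(87.85717004697594))
case: corners @.068 [array([0.6797, 0.3884, 0.068 ]), array([0.6259, 0.2086, 0.068 ]), array([0.3683, 0.2848, 0.068 ]), array([0.423 , 0.4646, 0.068 ])]
(np.float64(-17.923063458917657), np.float64(267.5812761243215)) (np.float64(-17.153375418491564), np.float64(268.6116421273248)) (np.float64(73.06654006844283), np.float64(184.77623129215465))
cutout [array([0.5718, 0.2689, 0.06  ]), array([0.5658, 0.2491, 0.06  ]), array([0.4422, 0.2919, 0.06  ]), array([0.448, 0.313, 0.06 ])]
(np.float64(-19.101187513199754), np.float64(130.84089429438816)) (np.float64(-18.388238986694365), np.float64(130.3889229430114))
side cutout [array([0.4522, 0.2975, 0.06  ]), array([0.5671, 0.2578, 0.06  ])]
spray [0.5991 0.1516 0.15  ] tub [0.469  0.1886 0.075 ]
spray tri (array([0.6004, 0.155 , 0.1551]), np.float64(0.0013115836167769635)) tub (array([0.4696, 0.1881, 0.0776]), np.float64(0.0014136638323950918))
```

```bash
python3 - <<'E'
from h import *
from scipy.optimize import least_squares
def B(p,X):
    c,s=np.cos(p[2]),np.sin(p[2]);return np.array([p[0]+c*X[0]-s*X[1],p[1]+s*X[0]+c*X[1],X[2]])
# features: (cam,pix,fn(p)->bench pt)
F=[("bail","top",(295.5,206),lambda p:(.09,.083,.188)),("bail","side",(291.5,212.5),lambda p:(.09,.083,.188)),
("sf","top",(309,237.5),lambda p:(p[3]-.06,.0525,p[4])),("sf","side",(268,249.5),lambda p:(p[3]-.06,.0525,p[4])),
("lf","top",(290.2,258),lambda p:(p[3]-.11,.1135,p[4])),("lf","side",(236.8,242),lambda p:(p[3]-.11,.1135,p[4])),
("s9","top",(304.8,209),None)]
F=F[:-1]
def res(p):
    r=[]
    for n,c,q,f in F: r+=list(proj(c,B(p,f(p)))-q)
    return r+[ (p[2]-np.radians(8.3))*50]
s=least_squares(res,[.476,-.186,.145,.062,.14])
print(s.x,np.degrees(s.x[2]));print(np.reshape(s.fun[:-1],(-1,2)))
p=s.x
for n,X in [("hinge",(.15,.083,.154)),("bail",(.09,.083,.188)),("mid",(p[3],.0525,.0945)),("long",(p[3],.1135,.0945))]: print(n,B(p,X),proj("top",B(p,X)),proj("side",B(p,X)))
for X in [(-.135,-.1475,.03),(-.135,.1475,.03),(.135,-.1475,.03)]: print(proj("top",B(p,X)),proj("side",B(p,X)))
E
```

```text
[ 0.476  -0.1836  0.1395  0.0601  0.1369] 7.994318809114979
[[-0.5362 -0.0426]
 [-0.1171  0.0151]
 [ 0.2905  0.2411]
 [-0.2429  0.1413]
 [ 0.2006  0.1207]
 [ 0.6378 -0.2033]]
hinge [ 0.613  -0.0806  0.154 ] [291.6924 186.5219] [310.0122 210.6733]
bail [ 0.5536 -0.0889  0.188 ] [294.9638 205.9574] [291.3829 212.5151]
mid [ 0.5282 -0.1233  0.0945] [305.5596 218.2371] [287.5708 247.8463]
long [ 0.5197 -0.0629  0.0945] [284.9987 220.9734] [274.5203 231.8334]
[378.5996 274.9841] [266.299  365.2414]
[282.1962 288.0324] [206.2591 270.4334]
[365.1337 187.6722] [356.9278 303.9229]
```

```bash
cat > plan.py <<'E'
from h import *
from scipy.spatial.transform import Rotation as Ro
def down(yaw_y):  # tool y at angle (deg), z down
    y=np.array([np.cos(np.radians(yaw_y)),np.sin(np.radians(yaw_y)),0]);z=np.array([0,0,-1.]);return Ro.from_matrix(np.array([np.cross(y,z),y,z]).T)
def rows(pos,yaw,n,start=None):
    o=manip.get_obs();p=o["position"] if start is None else start[0];R=Ro.from_quat(o["ee_rot"]) if start is None else start[1]
    T=down(yaw);rv=(R.inv()*T).as_rotvec()/n;d=(np.array(pos)-p)/n;out=[]
    for i in range(n):
        Ri=R*Ro.from_rotvec(rv*i);out.append([round(float(v),1) for v in list(Ri.inv().apply(d)*1000)+list(np.degrees(rv))])
    for r in out: print(r)
    print("len",np.linalg.norm(d)*1000,"rot",np.degrees(np.linalg.norm(rv)));return (np.array(pos),T)
E
python3 - <<'E'
from plan import *
s=rows((.40,.35,.30),25,6);s=rows((.548,-.0897,.262),8.2,10,s)
E
```

```text
[-48.3, -29.9, -16.1, -0.0, 0.0, 8.2]
[-52.1, -22.7, -16.1, -0.0, 0.0, 8.2]
[-54.8, -15.0, -16.1, -0.0, 0.0, 8.2]
[-56.4, -7.0, -16.1, -0.0, 0.0, 8.2]
[-56.8, 1.1, -16.1, -0.0, 0.0, 8.2]
[-56.1, 9.2, -16.1, -0.0, 0.0, 8.2]
len 59.06740193267438 rot 8.209435365251263
[-46.1, -5.2, 3.8, 0.0, 0.0, 1.7]
[-46.2, -3.8, 3.8, 0.0, 0.0, 1.7]
[-46.3, -2.5, 3.8, 0.0, 0.0, 1.7]
[-46.4, -1.1, 3.8, 0.0, 0.0, 1.7]
[-46.4, 0.3, 3.8, 0.0, 0.0, 1.7]
[-46.4, 1.6, 3.8, 0.0, 0.0, 1.7]
[-46.3, 3.0, 3.8, 0.0, 0.0, 1.7]
[-46.2, 4.3, 3.8, 0.0, 0.0, 1.7]
[-46.0, 5.7, 3.8, 0.0, 0.0, 1.7]
[-45.9, 7.0, 3.8, 0.0, 0.0, 1.7]
len 46.54933834116227 rot 1.680000000000001
```

Emit:
step_arm:
  motion:
    - [-48,-30,-16,0,0,8]
    - [-52,-23,-16,0,0,8]
    - [-55,-15,-16,0,0,8]
    - [-56,-7,-16,0,0,8]
    - [-57,1,-16,0,0,8]
    - [-56,9,-16,0,0,8]
    - [-46,-5,4,0,0,2]
    - [-46,-4,4,0,0,2]
    - [-46,-2,4,0,0,2]
    - [-46,-1,4,0,0,2]
    - [-46,0,4,0,0,2]
    - [-46,2,4,0,0,2]
  jaw: 50
  force: 20

```text
clock: 1.6
position: [0.4891, 0.0707, 0.2746]
ee_rot: [0.625, 0.78, -0.004, -0.0]
ft_force: [0.3, -0.5, 0.6]
grip_width: 0.588
```

```bash
python3 - <<'E'
from plan import *
s=rows((.553,-.0897,.24),8.2,6)
E
```

```text
[-28.4, 4.6, 5.9, -0.1, 0.0, 0.7]
[-28.3, 5.0, 5.8, -0.1, 0.0, 0.7]
[-28.3, 5.3, 5.8, -0.1, 0.0, 0.7]
[-28.2, 5.7, 5.8, -0.1, 0.0, 0.7]
[-28.1, 6.0, 5.8, -0.1, 0.0, 0.7]
[-28.1, 6.4, 5.8, -0.1, 0.0, 0.7]
len 29.352463962819872 rot 0.7378848948053213
```

Emit:
step_arm:
  motion:
    - [-36,5,7,0,0,1]
    - [-36,6,7,0,0,1]
    - [-36,6,7,0,0,1]
    - [-36,8,7,0,0,1]
    - [-25,8,7,0,0,1]
    - [0,0,0,0,0,0]

```text
clock: 2.35
position: [0.5526, -0.0993, 0.2375]
ee_rot: [0.662, 0.749, -0.005, -0.001]
ft_force: [-0.5, 1.7, 0.0]
grip_width: 0.584
```

```bash
python3 - <<'E'
from plan import *
o=manip.get_obs();print(o["position"],o["ft_force"],o["grip_width"])
s=rows((.5535,-.0897,.175),8.2,3)
t=manip.camera("top");s=manip.camera("side")
cv2.imwrite("pics/a1.png",np.hstack([cv2.resize(t[150:270,240:360],None,fx=3.3,fy=3.3),cv2.resize(s[150:270,230:350],None,fx=3.3,fy=3.3)]))
E
```

```text
[ 0.5526 -0.0993  0.2375] [-0.5484  1.6828  0.0382] 0.5837856066155516
[3.2, 0.9, 20.8, -0.2, 0.1, -0.4]
[3.2, 0.8, 20.8, -0.2, 0.1, -0.4]
[3.2, 0.8, 20.8, -0.2, 0.1, -0.4]
len 21.071688398653635 rot 0.4168155593612713
```

View pics/a1.png

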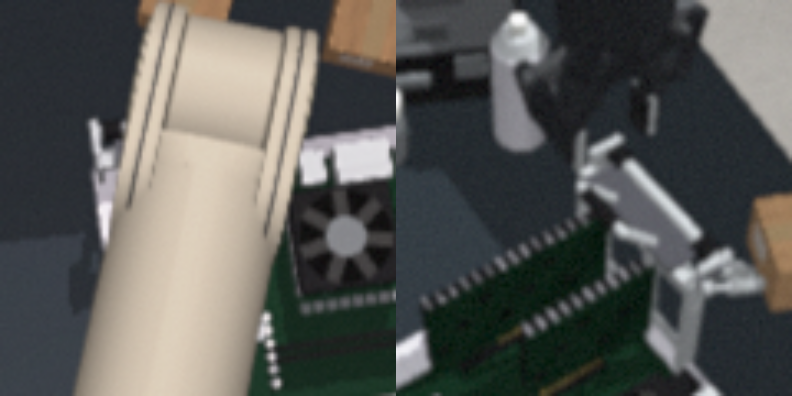

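The fingers straddle the bail: the finger tips are at about (580,145) and (650,110) in the side crop, with the bail below them. I'll descend now.

Emit:
step_arm:
  motion:
    - [3,1,22,0,0,0]
    - [4,1,22,0,0,0]
    - [3,1,22,0,0,0]
    - [0,0,0,0,0,0]

```text
clock: 2.95
position: [0.5541, -0.0807, 0.1718]
ee_rot: [0.658, 0.753, -0.002, -0.001]
ft_force: [0.2, 0.5, 0.9]
grip_width: 0.585
```

```bash
python3 - <<'E'
from plan import *
o=manip.get_obs();print(o["position"],o["ft_force"],o["grip_width"],down(8.2).as_quat())
s=manip.camera("side")
cv2.imwrite("pics/a2.png",cv2.resize(s[170:260,240:350],None,fx=6,fy=6,interpolation=cv2.INTER_CUBIC))
E
```

```text
[ 0.5541 -0.0807  0.1718] [0.2167 0.543  0.9197] 0.5847684961082343 [0.6547 0.7559 0.     0.    ]
```

View pics/a2.png

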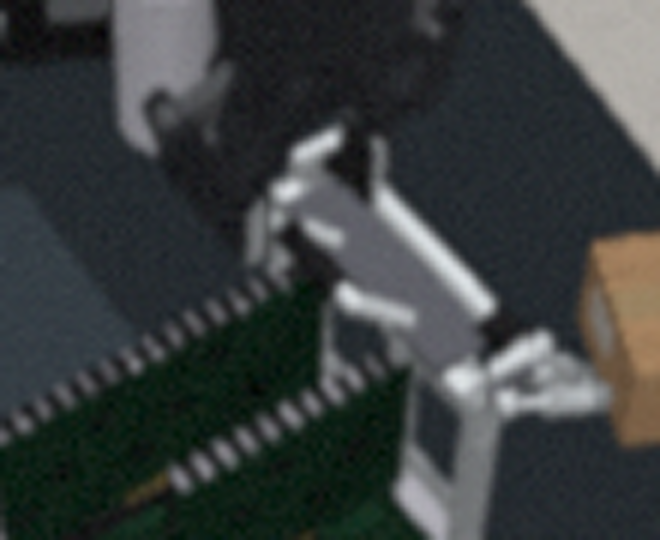

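```bash
python3 - <<'E'
from plan import *
o=manip.get_obs();R=Ro.from_quat(o["ee_rot"])
for nm,v in [("tcp",(0,0,0)),("+y tip",(0,.025,0)),("-y tip",(0,-.025,0)),("+y back tip",(0,.04,-.005)),("+y in up",(0,.025,-.03)),("-y up",(0,-.025,-.03))]:
    X=o["position"]+R.apply(v);q=proj("side",X);print(nm,X,(q-[240,170])*6)
E
```

```text
tcp [ 0.5548 -0.081   0.173 ] [301.2578 263.1715]
+y tip [ 0.5796 -0.0777  0.173 ] [350.1215 237.6906]
-y tip [ 0.53   -0.0844  0.1731] [251.513  289.1119]
+y back tip [ 0.5944 -0.0756  0.1779] [379.6791 215.064 ]
+y in up [ 0.5796 -0.0776  0.203 ] [353.4467 191.5803]
-y up [ 0.5301 -0.0843  0.2031] [252.5006 243.4009]
```

Emit:
step_arm:
  motion:
    - [-8,0,2,0,0,0]
    - [0,0,0,0,0,0]

```text
clock: 3.25
position: [0.5568, -0.0894, 0.173]
ee_rot: [0.658, 0.753, -0.001, 0.001]
ft_force: [0.0, -0.1, -0.1]
grip_width: 0.582
```

```bash
python3 - <<'E'
from plan import *
o=manip.get_obs();print(o["position"],o["ft_force"],o["grip_width"])
s=manip.camera("side")
cv2.imwrite("pics/a3.png",cv2.resize(s[170:260,240:350],None,fx=6,fy=6,interpolation=cv2.INTER_CUBIC))
E
```

```text
[ 0.5568 -0.0894  0.173 ] [ 0.0001 -0.1237 -0.1439] 0.5824742945697353
```

View pics/a3.png

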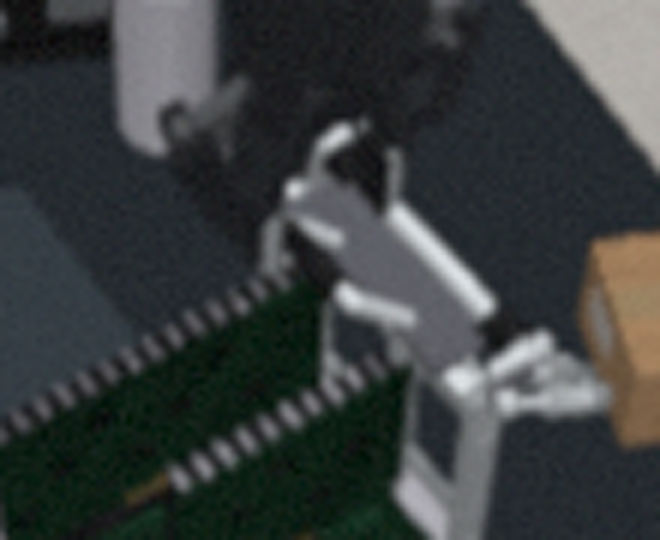

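Emit:
step_arm:
  motion:
    - [0,-2,1,0,0,0]
    - [0,0,0,0,0,0]
    - [0,0,0,0,0,0]
    - [0,0,0,0,0,0]
  jaw: 5
  force: 30

```text
clock: 3.8
position: [0.5551, -0.0892, 0.1727]
ee_rot: [0.658, 0.753, -0.0, 0.001]
ft_force: [-0.4, -1.1, -0.2]
grip_width: 0.057
```

```bash
python3 - <<'E'
from plan import *
o=manip.get_obs();print(o["position"],o["ft_force"],o["grip_width"]*85.4)
s=manip.camera("side")
cv2.imwrite("pics/a4.png",cv2.resize(s[170:260,240:350],None,fx=6,fy=6,interpolation=cv2.INTER_CUBIC))
E
```

```text
[ 0.5551 -0.0892  0.1727] [-0.3503 -1.0792 -0.2036] 4.835341868911782
```

View pics/a4.png

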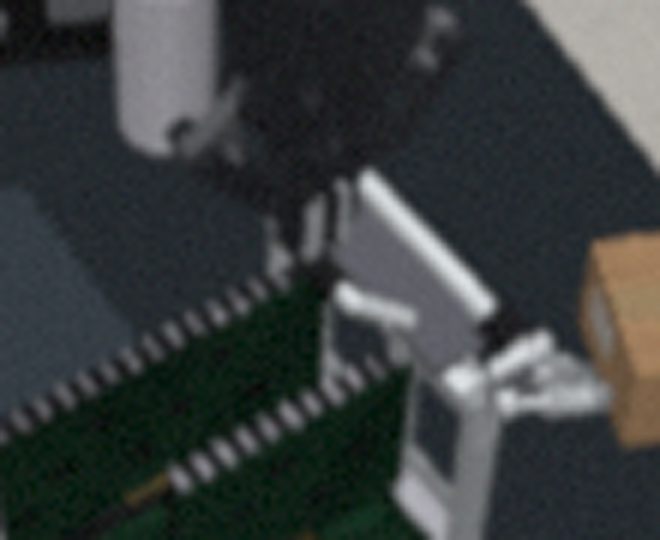

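```bash
python3 - <<'E'
from plan import *
o=manip.get_obs();R=Ro.from_quat(o["ee_rot"]);print(R.as_matrix())
f=lambda X:(proj("side",X)-[240,170])*6
for z in (0,-.005,-.01,-.015,-.02):
    print(z,f(o["position"]+R.apply((0,0,z))),f(o["position"]+R.apply((0,.01,z))),f(o["position"]+R.apply((0,-.01,z))),f(o["position"]+R.apply((-.011,0,z))),f(o["position"]+R.apply((.011,0,z))))
s=manip.camera("side");t=manip.camera("top")
cv2.imwrite("pics/a5.png",cv2.resize(s[190:235,265:325],None,fx=12,fy=12,interpolation=cv2.INTER_CUBIC))
cv2.imwrite("pics/a6.png",cv2.resize(t[150:270,240:360],None,fx=5,fy=5,interpolation=cv2.INTER_CUBIC))
E
```

```text
[[-0.1353  0.9908  0.0013]
 [ 0.9908  0.1353 -0.0016]
 [-0.0018  0.0011 -1.    ]]
0 [310.8619 277.438 ] [330.5561 267.0228] [291.0269 287.9278] [326.0867 294.9332] [295.8154 260.1477]
-0.005 [311.2193 269.9813] [330.99   259.5515] [291.3067 280.4859] [326.507  287.5018] [296.1113 252.6666]
-0.01 [311.5796 262.4651] [331.4273 252.0209] [291.5887 272.9847] [326.9305 280.011 ] [296.4097 245.1263]
-0.015 [311.9427 254.889 ] [331.8681 244.4304] [291.873  265.4233] [327.3575 272.4599] [296.7104 237.5261]
-0.02 [312.3087 247.252 ] [332.3125 236.7791] [292.1595 257.8009] [327.788  264.8479] [297.0135 229.8653]
```

View pics/a5.png

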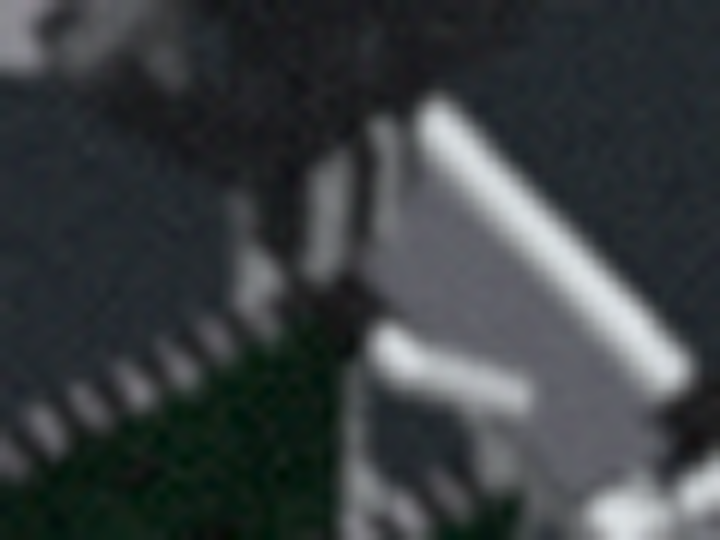

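```bash
python3 - <<'E'
from plan import *
a=cv2.imread("pics/side0.png")[190:235,265:325];s=manip.camera("side");b=s[190:235,265:325]
up=lambda c:cv2.resize(np.clip(c.astype(float)*2,0,255).astype(np.uint8),None,fx=8,fy=8,interpolation=cv2.INTER_CUBIC)
d=cv2.absdiff(a,b)
cv2.imwrite("pics/a7.png",np.vstack([np.hstack([up(a)[:, :400],up(b)[:, :400]])]))
cv2.imwrite("pics/a8.png",up(d))
E
```

```text
(no output)
```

View pics/a7.png

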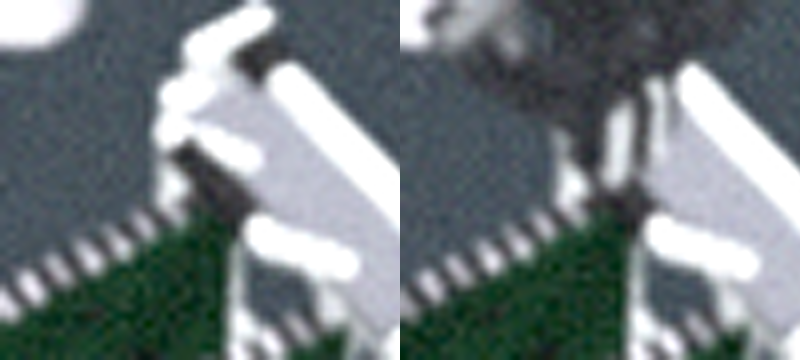

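View pics/a8.png

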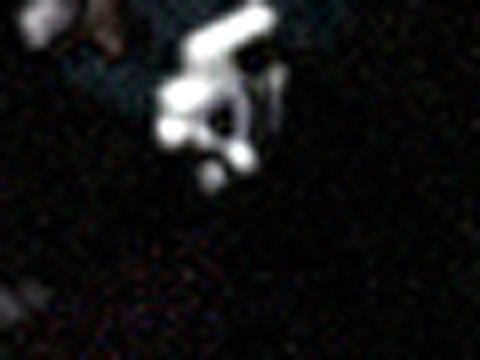

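```bash
python3 - <<'E'
from plan import *
X=np.array([.1695,.6012,.2032]);R=Ro.from_quat([0.137,.9906,-.0006,-.0001])
a=cv2.imread("pics/side0.png")
c=cv2.resize(a[30:110,40:110],None,fx=7,fy=7,interpolation=cv2.INTER_CUBIC)
c=np.clip(c.astype(float)*1.8,0,255).astype(np.uint8)
for v,col in [((0,0,0),(0,0,255)),((0,.0427,0),(0,255,0)),((0,-.0427,0),(0,255,0)),((0,.0427,-.013),(255,0,255)),((0,-.0427,-.013),(255,0,255)),((0,0,-.0187),(255,255,0))]:
    q=(proj("side",X+R.apply(v))-[40,30])*7;cv2.circle(c,tuple(int(x) for x in q),3,col,-1)
cv2.imwrite("pics/a9.png",c)
E
```

```text
(no output)
```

View pics/a9.png

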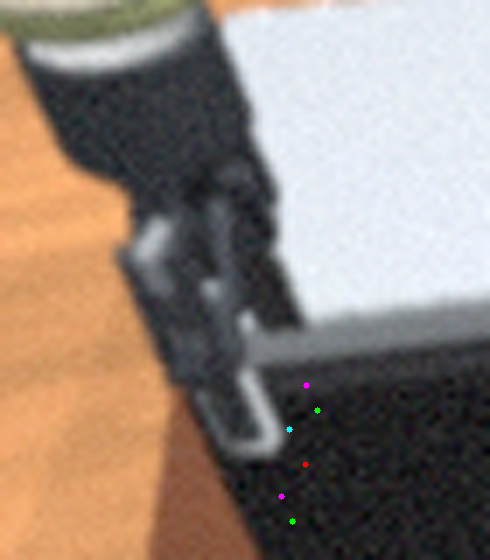

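```bash
python3 - <<'E'
from plan import *
X=np.array([.1695,.6012,.2032]);R=Ro.from_quat([0.137,.9906,-.0006,-.0001])
a=cv2.imread("pics/top0.png")
c=cv2.resize(a[330:385,0:80],None,fx=9,fy=9,interpolation=cv2.INTER_CUBIC)
c=np.clip(c.astype(float)*2,0,255).astype(np.uint8)
for v,col in [((0,0,0),(0,0,255)),((0,.0427,0),(0,255,0)),((0,-.0427,0),(0,255,0)),((0,.0427,-.013),(255,0,255)),((0,-.0427,-.013),(255,0,255)),((0,0,-.0187),(255,255,0))]:
    q=(proj("top",X+R.apply(v))-[0,330])*9;print(q);cv2.circle(c,tuple(int(x) for x in q),3,col,-1)
cv2.imwrite("pics/a10.png",c)
E
```

```text
[301.3824 161.4019]
[163.9019 120.0498]
[439.1281 202.8337]
[140.6815 127.1675]
[418.5928 210.7865]
[269.7709 172.2872]
```

View pics/a10.png

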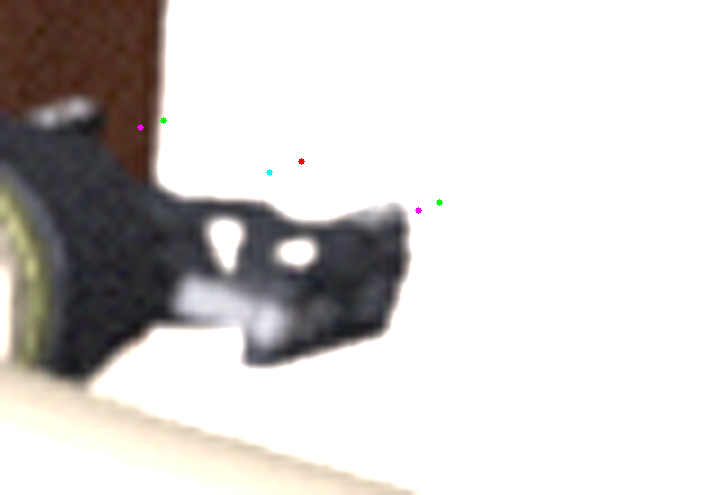

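```bash
python3 - <<'E'
from plan import *
X=np.array([.1695,.6012,.2032]);R=Ro.from_quat([0.137,.9906,-.0006,-.0001])
for a in [(43.3,353.6),(43.3,357)]: print(tri(a,(75.7,94)), X+R.apply((0,-.0427,-.013)), X+R.apply((0,-.05,-.013)))
s=manip.camera("side");t=manip.camera("top");cv2.imwrite("pics/s_now.png",s);cv2.imwrite("pics/t_now.png",t)
o=manip.get_obs();R=Ro.from_quat(o["ee_rot"])
c=cv2.resize(np.clip(s[110:230,220:340].astype(float)*2.5,0,255).astype(np.uint8),None,fx=6,fy=5,interpolation=cv2.INTER_CUBIC)
cv2.imwrite("pics/a11.png",c)
print(tri((293.5,0),(294,212)) )
E
```

```text
(array([0.1585, 0.5564, 0.2436]), np.float64(0.007446970842499916)) [0.1579 0.5601 0.2163] [0.1559 0.5531 0.2163]
(array([0.1546, 0.5545, 0.2456]), np.float64(0.0008474421401695322)) [0.1579 0.5601 0.2163] [0.1559 0.5531 0.2163]
(array([ 0.7367, -0.12  ,  0.4199]), np.float64(0.5123683948562554))
```

View pics/a11.png

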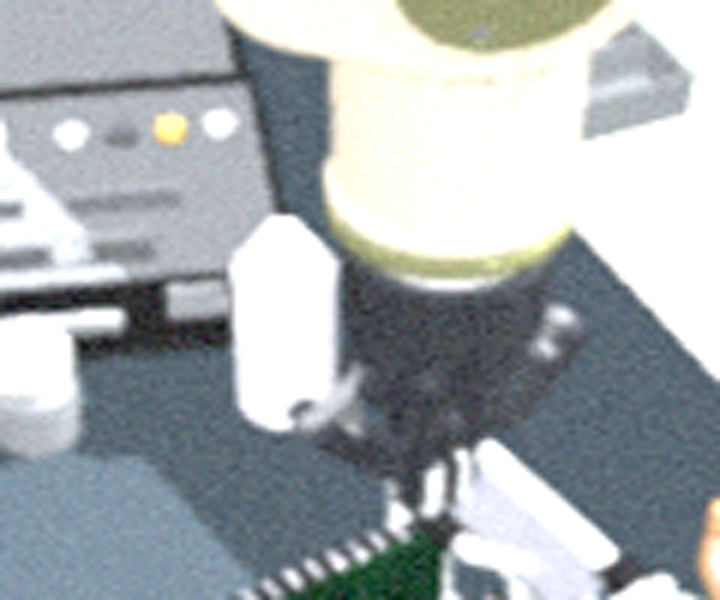

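The triangulated finger tips sit about 29 mm higher than the reported TCP, with x and y agreeing within 2 mm. That explains why the fingers closed above the bail. I'll reopen, go down in small steps, and watch the force and the picture.

Emit:
step_arm:
  motion:
    - [0,0,-5,0,0,0]
    - [0,0,0,0,0,0]
    - [0,0,5,0,0,0]
    - [0,0,8,0,0,0]
    - [0,0,7,0,0,0]
    - [0,0,0,0,0,0]
  jaw: 45

```text
clock: 4.85
position: [0.5547, -0.0893, 0.1561]
ee_rot: [0.658, 0.753, -0.001, 0.001]
ft_force: [0.3, -1.5, -0.1]
grip_width: 0.528
```

```bash
python3 - <<'E'
from plan import *
o=manip.get_obs();print(o["position"],o["ft_force"],o["grip_width"]*85.4)
s=manip.camera("side");c=cv2.resize(np.clip(s[170:260,240:350].astype(float)*2,0,255).astype(np.uint8),None,fx=6,fy=6,interpolation=cv2.INTER_CUBIC)
R=Ro.from_quat(o["ee_rot"])
for y in(.0225,-.0225):
  for z in(-.03,-.035):
    q=(proj("side",o["position"]+R.apply((-.011,y,z)))-[240,170])*6;cv2.circle(c,tuple(int(v) for v in q),2,(0,0,255),-1)
cv2.imwrite("pics/a12.png",c)
E
```

```text
[ 0.5547 -0.0893  0.1561] [ 0.2663 -1.4516 -0.0999] 45.09346144019765
```

View pics/a12.png

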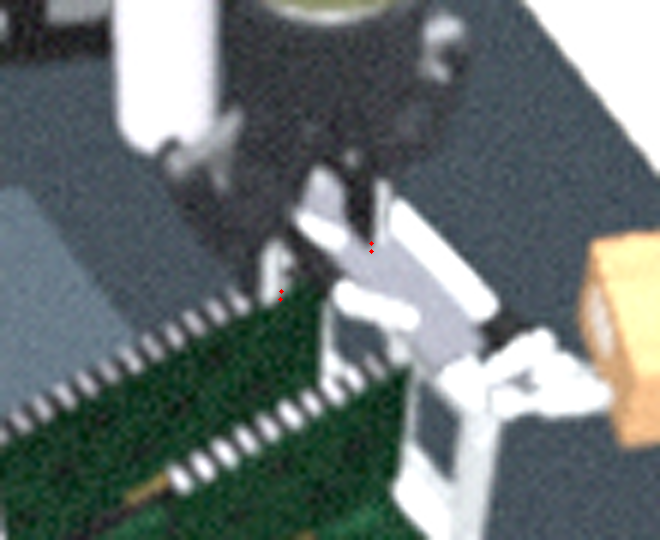

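Emit:
step_arm:
  motion:
    - [0,0,6,0,0,0]
    - [0,0,6,0,0,0]
    - [0,0,0,0,0,0]
    - [0,0,0,0,0,0]

```text
clock: 5.4
position: [0.5551, -0.0894, 0.1438]
ee_rot: [0.658, 0.753, -0.0, 0.001]
ft_force: [-0.5, -0.1, 0.1]
grip_width: 0.53
```

Emit:
step_arm:
  motion:
    - [0,0,0,0,0,0]
    - [0,0,0,0,0,0]
    - [0,0,0,0,0,0]
    - [0,0,0,0,0,0]
  jaw: 5
  force: 30

```text
clock: 5.9
position: [0.5538, -0.0895, 0.144]
ee_rot: [0.658, 0.753, -0.001, -0.0]
ft_force: [0.2, 0.1, -0.1]
grip_width: 0.139
```

```bash
python3 - <<'E'
from plan import *
o=manip.get_obs();print(o["position"],o["ft_force"],o["grip_width"]*85.4)
s=manip.camera("side");c=cv2.resize(np.clip(s[170:260,240:350].astype(float)*2,0,255).astype(np.uint8),None,fx=6,fy=6,interpolation=cv2.INTER_CUBIC)
cv2.imwrite("pics/a13.png",c)
E
```

```text
[ 0.5538 -0.0895  0.144 ] [ 0.1776  0.1263 -0.1332] 11.85187570615331
```

View pics/a13.png

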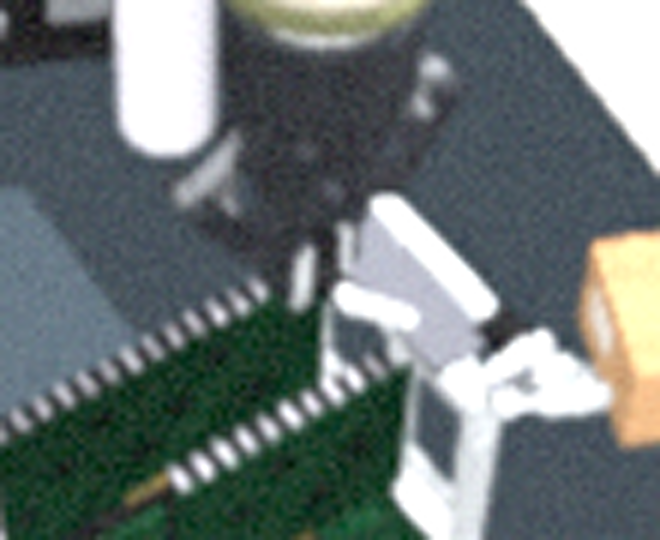

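The jaw stopped at 11.9 mm, so the bail is held and the roughly 29 mm tool offset is confirmed. Next I'll swing it along the arc.

Emit:
step_arm:
  motion:
    - [0,4,-6,0,0,0]
    - [0,4,-6,0,0,0]
    - [0,5,-5,0,0,0]
    - [0,5,-5,0,0,0]
    - [0,6,-4,0,0,0]
    - [0,6,-3,0,0,0]
    - [0,0,0,0,0,0]

```text
clock: 6.82
position: [0.5775, -0.0859, 0.1724]
ee_rot: [0.658, 0.753, -0.007, -0.008]
ft_force: [0.1, -0.5, -9.5]
grip_width: 0.136
```

```bash
python3 - <<'E'
from plan import *
o=manip.get_obs();print(o["position"],o["ft_force"],o["grip_width"]*85.4)
d=o["position"]-[.5538,-.0895,.144];c,s=np.cos(.1395),np.sin(.1395);x=(c*d[0]+s*d[1])*1000;y=(-s*d[0]+c*d[1])*1000
print("dx,dy,dz",x,y,d[2]*1000,"theta",np.radians(150.5)-np.arctan2(34+d[2]*1000,-60+x),"r",np.hypot(34+d[2]*1000,-60+x))
E
```

```text
[ 0.5775 -0.0859  0.1724] [ 0.1205 -0.5128 -9.4729] 11.57648252834355
dx,dy,dz 24.01094839766353 0.2604475398025304 28.438912282230582 theta 0.5330472822503998 r 72.06822879899104
```

Emit:
step_arm:
  motion:
    - [0,7,-1,0,0,0]
    - [0,7,-2,0,0,0]
    - [0,7,-2,0,0,0]
    - [0,7,-1,0,0,0]
    - [0,7,-1,0,0,0]
    - [0,7,0,0,0,0]
    - [0,0,0,0,0,0]

```text
clock: 7.7
position: [0.6212, -0.0792, 0.1842]
ee_rot: [0.658, 0.753, -0.006, -0.009]
ft_force: [-0.3, 0.1, -2.8]
grip_width: 0.141
```

```bash
cat > th.py <<'E'
from plan import *
o=manip.get_obs();print(o["position"],o["ft_force"],o["grip_width"]*85.4)
d=o["position"]-[.5538,-.0895,.144];c,s=np.cos(.1395),np.sin(.1395);x=(c*d[0]+s*d[1])*1000;y=(-s*d[0]+c*d[1])*1000
print("dx,dy,dz",x,y,d[2]*1000,"theta",np.radians(150.5)-np.arctan2(34+d[2]*1000,-60+x),"r",np.hypot(34+d[2]*1000,-60+x))
E
python3 th.py; python3 -c "
from plan import *
s=manip.camera('side');cv2.imwrite('pics/b1.png',cv2.resize(np.clip(s[150:260,230:350].astype(float)*2,0,255).astype(np.uint8),None,fx=5,fy=5,interpolation=cv2.INTER_CUBIC))"
```

```text
[ 0.6212 -0.0792  0.1842] [-0.2513  0.0769 -2.798 ] 12.006069436239876
dx,dy,dz 68.15399475465225 0.8307819582506984 40.245670265807554 theta 1.1653103342656193 r 74.69208246981681
```

View pics/b1.png

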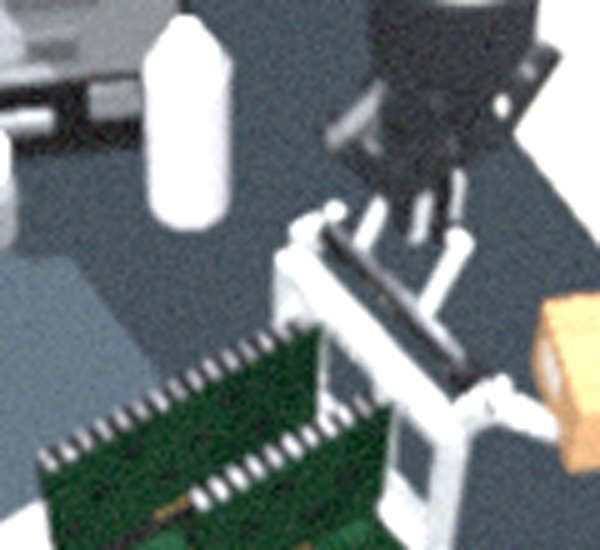

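The arm is now at about 1.15 rad, past centre, and the bail is still held at image (440,225). I'll carry on to about 1.5 rad, then release.

Emit:
step_arm:
  motion:
    - [0,7,2,0,0,0]
    - [0,7,3,0,0,0]
    - [0,7,4,0,0,0]
    - [0,5,4,0,0,0]
    - [0,0,0,0,0,0]

```text
clock: 8.38
position: [0.6498, -0.0747, 0.1706]
ee_rot: [0.657, 0.754, -0.005, -0.008]
ft_force: [2.2, 0.9, -1.1]
grip_width: 0.137
```

```bash
python3 th.py
```

```text
[ 0.6498 -0.0747  0.1706] [ 2.1953  0.8879 -1.1071] 11.658823892366838
dx,dy,dz 97.1662016450559 1.2976220953347175 26.64773474383708 theta 1.6057175599776166 r 71.129981542805
```

Emit:
step_arm:
  motion:
    - [0,0,0,0,0,0]
    - [0,0,0,0,0,0]
    - [0,0,-10,0,0,0]
    - [0,0,-25,0,0,0]
    - [0,0,-40,0,0,0]
    - [0,-10,-30,0,0,0]
    - [0,-40,0,0,0,0]
    - [0,-40,0,0,0,0]
  jaw: 40

```text
clock: 9.38
position: [0.5608, -0.0888, 0.2839]
ee_rot: [0.658, 0.753, -0.006, -0.007]
ft_force: [0.3, -0.3, 0.6]
grip_width: 0.467
```

```bash
python3 - <<'E'
from plan import *
o=manip.get_obs();print(o["position"],o["ft_force"],o["grip_width"]*85.4)
s=manip.camera('side');t=manip.camera('top')
def z(im,x0,y0,x1,y1,f,n):
    c=cv2.resize(im[y0:y1,x0:x1],None,fx=f,fy=f,interpolation=cv2.INTER_CUBIC);c=np.clip(c.astype(float)*1.8,0,255).astype(np.uint8)
    for x in range((x0+9)//10*10,x1,10):
        cv2.line(c,((x-x0)*f,0),((x-x0)*f,6),(0,0,255),1);cv2.putText(c,str(x),((x-x0)*f,16),0,.35,(0,0,255),1)
    for y in range((y0+9)//10*10,y1,10):
        cv2.line(c,(0,(y-y0)*f),(6,(y-y0)*f),(0,0,255),1);cv2.putText(c,str(y),(7,(y-y0)*f+4),0,.35,(0,0,255),1)
    cv2.imwrite(f"pics/{n}.png",c)
z(s,225,170,345,280,6,"c1");z(t,250,150,350,270,5,"c2")
E
```

```text
[ 0.5608 -0.0888  0.2839] [ 0.3355 -0.2694  0.6291] 39.90652057120068
```

View pics/c1.png

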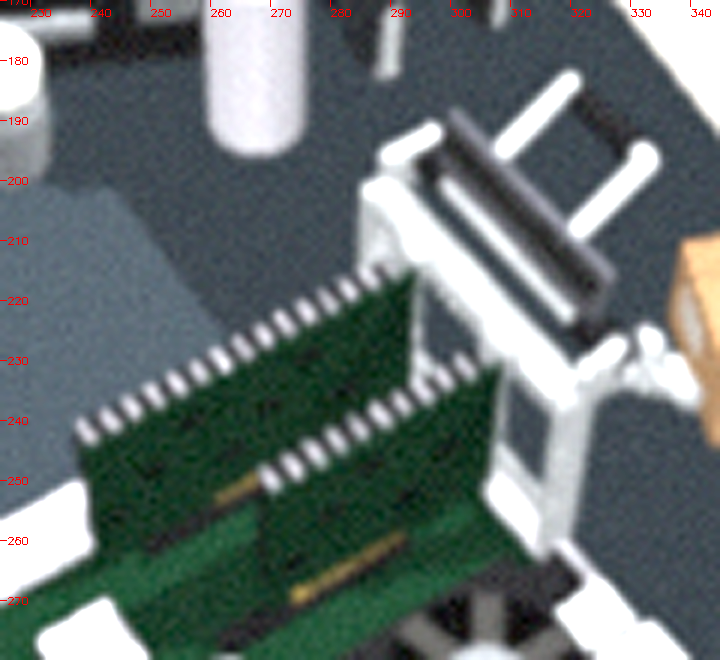

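View pics/c2.png

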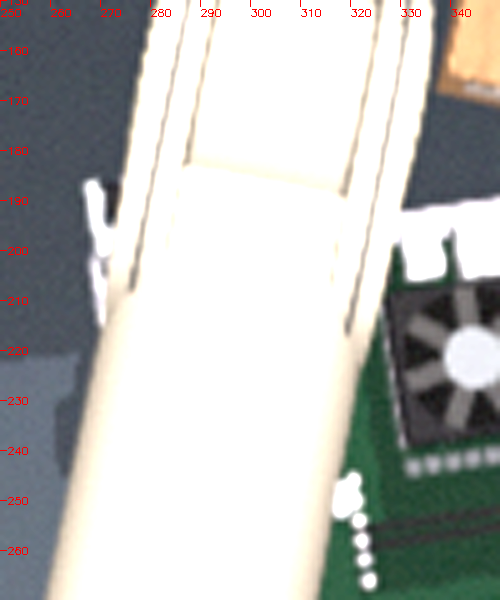

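```bash
python3 - <<'E'
from plan import *
o=manip.get_obs();print(o["joint_pos"],Ro.from_quat(o["ee_rot"]).as_matrix())
s=rows((.528,-.1235,.20),98.2,10)
E
```

```text
[-0.4944  0.2041  0.6821  1.5045 -0.1283  1.4959  0.321 ] [[-0.1312  0.9912 -0.0171]
 [ 0.9913  0.1313  0.0029]
 [ 0.0051 -0.0166 -0.9998]]
[-2.9, -3.4, 8.5, -0.1, -0.1, -9.1]
[-2.4, -3.8, 8.5, -0.1, -0.1, -9.1]
[-1.7, -4.1, 8.5, -0.1, -0.1, -9.1]
[-1.0, -4.4, 8.5, -0.1, -0.1, -9.1]
[-0.3, -4.5, 8.5, -0.1, -0.1, -9.1]
[0.4, -4.5, 8.5, -0.1, -0.1, -9.1]
[1.1, -4.4, 8.5, -0.1, -0.1, -9.1]
[1.8, -4.1, 8.5, -0.1, -0.1, -9.1]
[2.5, -3.8, 8.5, -0.1, -0.1, -9.1]
[3.0, -3.4, 8.5, -0.1, -0.1, -9.1]
len 9.638178723417296 rot 9.066030617053636
```

Emit:
step_arm:
  motion:
    - [-3,-3,8,0,0,-10]
    - [-2,-4,8,0,0,-10]
    - [-2,-4,8,0,0,-10]
    - [-1,-4,8,0,0,-10]
    - [0,-4,8,0,0,-10]
    - [0,-5,8,0,0,-10]
    - [1,-5,8,0,0,-10]
    - [2,-4,8,0,0,-10]
    - [3,-4,8,0,0,-10]
    - [0,0,0,0,0,0]
  jaw: 45

```text
clock: 10.72
position: [0.5349, -0.1244, 0.2186]
ee_rot: [-0.089, 0.996, 0.003, -0.004]
ft_force: [0.2, 0.4, 0.2]
grip_width: 0.528
```

```bash
python3 - <<'E'
from plan import *
o=manip.get_obs();print(o["position"],o["joint_pos"],Ro.from_quat(o["ee_rot"]).as_matrix())
s=rows((.528,-.1235,.165),98.2,2)
E
```

```text
[ 0.5349 -0.1244  0.2186] [-0.3216  0.169   0.5322  1.6591 -0.091   1.3478  1.9749] [[-0.9841 -0.1776 -0.0095]
 [-0.1776  0.9841  0.0053]
 [ 0.0084  0.0069 -0.9999]]
[3.1, 0.9, 26.8, 0.2, -0.2, 1.0]
[3.2, 0.9, 26.8, 0.2, -0.2, 1.0]
len 27.00108324293087 rot 1.0617613965676018
```

Emit:
step_arm:
  motion:
    - [3,1,25,0.3,-0.3,1]
    - [3,1,25,0.3,-0.3,1]
    - [0,0,0,0,0,0]

```text
clock: 11.1
position: [0.53, -0.1231, 0.1701]
ee_rot: [-0.064, 0.998, -0.002, 0.003]
ft_force: [-0.2, -0.4, -0.3]
grip_width: 0.526
```

```bash
python3 - <<'E'
from plan import *
o=manip.get_obs();print(o["position"],Ro.from_quat(o["ee_rot"]).as_matrix())
s=manip.camera('side');c=cv2.resize(np.clip(s[180:280,225:345].astype(float)*2,0,255).astype(np.uint8),None,fx=6,fy=6,interpolation=cv2.INTER_CUBIC)
R=Ro.from_quat(o["ee_rot"])
for v,col in [((0,.0225,-.033),(0,0,255)),((0,-.0225,-.033),(0,0,255)),((0,0,-.029),(0,255,255))]:
    q=(proj("side",o["position"]+R.apply(v))-[225,180])*6;cv2.circle(c,tuple(int(x) for x in q),3,col,-1)
cv2.imwrite("pics/d1.png",c)
rows((.528,-.1235,.075),98.2,5)
E
```

```text
[ 0.53   -0.1231  0.1701] [[-0.9917 -0.1287  0.006 ]
 [-0.1287  0.9917 -0.0034]
 [-0.0055 -0.0041 -1.    ]]
[0.7, 0.1, 19.3, -0.1, 0.1, -0.2]
[0.7, 0.1, 19.3, -0.1, 0.1, -0.2]
[0.7, 0.1, 19.3, -0.1, 0.1, -0.2]
[0.6, 0.1, 19.3, -0.1, 0.1, -0.2]
[0.6, 0.1, 19.3, -0.1, 0.1, -0.2]
len 19.276540030048324 rot 0.18249238977789323
```

View pics/d1.png

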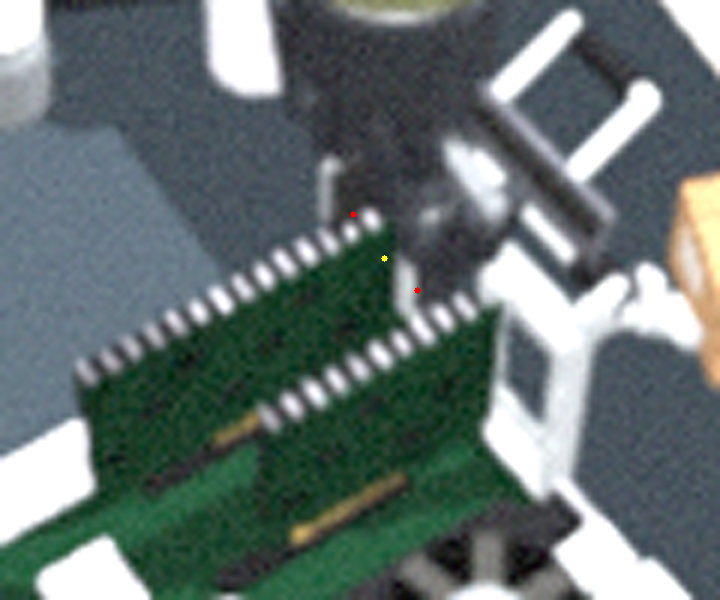

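Emit:
step_arm:
  motion:
    - [1,0,19,0,0,0]
    - [1,0,19,0,0,0]
    - [0,0,19,0,0,0]
    - [0,0,19,0,0,0]
    - [0,0,0,0,0,0]

```text
clock: 11.78
position: [0.5323, -0.124, 0.0946]
ee_rot: [-0.063, 0.998, -0.002, 0.006]
ft_force: [0.3, 0.4, -0.2]
grip_width: 0.531
```

```bash
python3 - <<'E'
from plan import *
o=manip.get_obs();print(o["position"],o["ft_force"],o["grip_width"]*85.4)
s=manip.camera('side');c=cv2.resize(np.clip(s[180:280,225:345].astype(float)*2,0,255).astype(np.uint8),None,fx=6,fy=6,interpolation=cv2.INTER_CUBIC)
cv2.imwrite("pics/d2.png",c)
rows((.528,-.1235,.075),98.1,1)
E
```

```text
[ 0.5323 -0.124   0.0946] [ 0.2638  0.3907 -0.2248] 45.35995617092114
[5.1, 1.4, 20.5, -0.3, 0.8, -0.9]
len 21.121770271028186 rot 1.2344945844708726
```

View pics/d2.png

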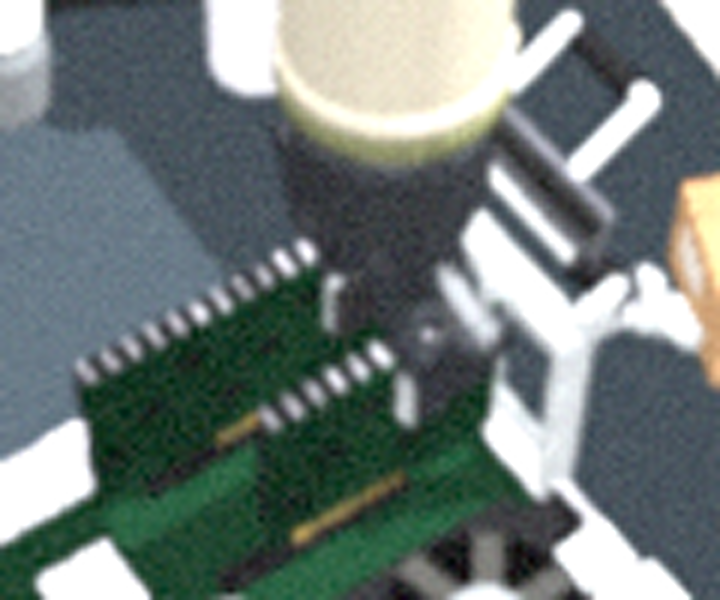

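Emit:
step_arm:
  motion:
    - [2,1,8,-0.3,0.8,-0.5]
    - [2,0,8,0,0,0]
    - [0,0,3,0,0,0]
    - [0,0,0,0,0,0]

```text
clock: 12.32
position: [0.5299, -0.1238, 0.077]
ee_rot: [-0.067, 0.998, -0.0, 0.001]
ft_force: [-0.6, -0.4, -0.4]
grip_width: 0.524
```

```bash
python3 - <<'E'
from plan import *
o=manip.get_obs();print(o["position"],o["ft_force"],o["grip_width"]*85.4)
rows((.528,-.1235,.075),98.1,1)
E
```

```text
[ 0.5299 -0.1238  0.077 ] [-0.6182 -0.3636 -0.4373] 44.71691313437729
[1.9, 0.6, 2.0, -0.0, 0.1, -0.4]
len 2.7647263457992204 rot 0.4062059181620832
```

Now I'll close gently on the card with 20 N.

Emit:
step_arm:
  motion:
    - [0,0,2,0,0,0]
    - [0,0,0,0,0,0]
    - [0,0,0,0,0,0]
    - [0,0,0,0,0,0]
    - [0,0,0,0,0,0]
  jaw: 8
  force: 20

```text
clock: 12.95
position: [0.5303, -0.1257, 0.0752]
ee_rot: [-0.067, 0.998, -0.001, 0.001]
ft_force: [0.1, -2.3, -2.7]
grip_width: 0.185
```

```bash
python3 - <<'E'
from plan import *
o=manip.get_obs();print(o["position"],o["ft_force"],o["torque"],o["grip_width"]*85.4)
s=manip.camera('side');c=cv2.resize(np.clip(s[180:280,225:345].astype(float)*2,0,255).astype(np.uint8),None,fx=6,fy=6,interpolation=cv2.INTER_CUBIC)
cv2.imwrite("pics/d3.png",c)
E
```

```text
[ 0.5303 -0.1257  0.0752] [ 0.079  -2.2628 -2.6953] [-0.6588 -0.2772  0.0886] 15.767646505150083
```

View pics/d3.png

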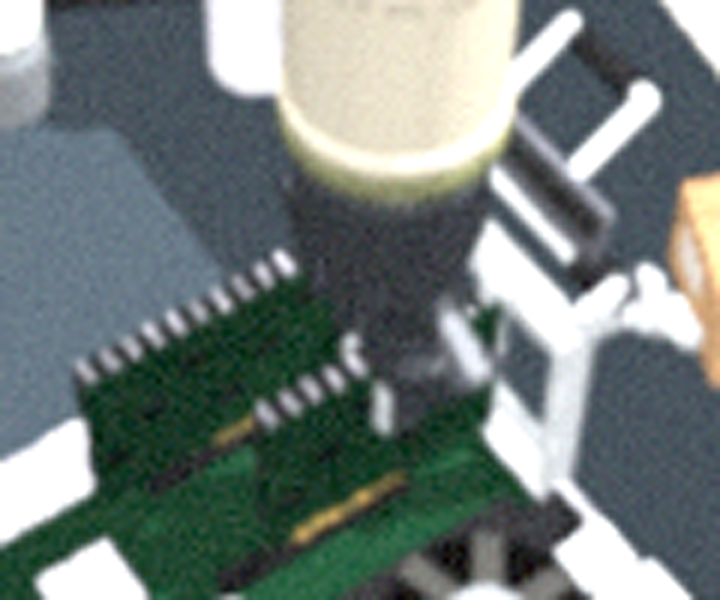

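The card is gripped at 15.8 mm with only small side forces. I'll raise the grip force and lift it straight up.

Emit:
step_arm:
  motion:
    - [0,0,0,0,0,0]
    - [0,0,-6,0,0,0]
    - [0,0,-6,0,0,0]
    - [0,0,-8,0,0,0]
    - [0,0,-8,0,0,0]
    - [0,0,-10,0,0,0]
    - [0,0,0,0,0,0]
  force: 60

```text
clock: 13.88
position: [0.5301, -0.124, 0.1164]
ee_rot: [-0.067, 0.998, -0.0, 0.001]
ft_force: [1.4, 1.6, -2.8]
grip_width: 0.183
```

```bash
python3 - <<'E'
from plan import *
o=manip.get_obs();print(o["position"],o["ft_force"],o["torque"],o["grip_width"]*85.4,Ro.from_quat(o["ee_rot"]).as_matrix())
s=manip.camera('side');c=cv2.resize(np.clip(s[180:280,225:345].astype(float)*2,0,255).astype(np.uint8),None,fx=6,fy=6,interpolation=cv2.INTER_CUBIC)
cv2.imwrite("pics/d4.png",c)
E
```

```text
[ 0.5301 -0.124   0.1164] [ 1.4221  1.6084 -2.7718] [ 0.0091 -0.0276 -0.0129] 15.606950180220979 [[-0.991  -0.1338  0.0022]
 [-0.1338  0.991  -0.0001]
 [-0.0022 -0.0004 -1.    ]]
```

View pics/d4.png

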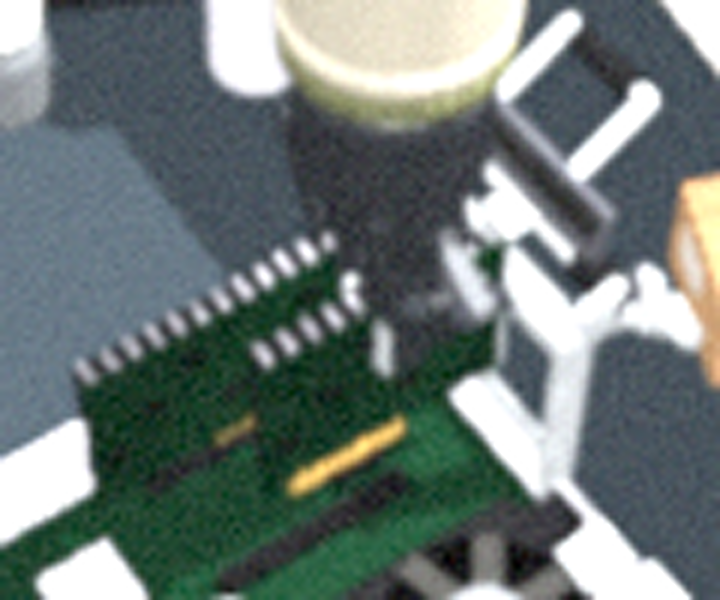

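Emit:
step_arm:
  motion:
    - [0,0,-16,0,0,0]
    - [0,0,-18,0,0,0]
    - [0,0,-20,0,0,0]
    - [0,0,-20,0,0,0]
    - [0,0,-20,0,0,0]
    - [0,0,-10,0,0,0]
    - [0,0,0,0,0,0]

```text
clock: 14.8
position: [0.5291, -0.1244, 0.2268]
ee_rot: [-0.067, 0.998, -0.0, 0.001]
ft_force: [-0.5, 0.1, -2.6]
grip_width: 0.175
```

```bash
python3 - <<'E'
from plan import *
o=manip.get_obs();print(o["position"],o["ft_force"],o["grip_width"]*85.4)
s=manip.camera('side');t=manip.camera('top');cv2.imwrite("pics/s_e.png",s);cv2.imwrite("pics/t_e.png",t)
def z(im,x0,y0,x1,y1,f,n):
    c=cv2.resize(im[y0:y1,x0:x1],None,fx=f,fy=f,interpolation=cv2.INTER_CUBIC);c=np.clip(c.astype(float)*1.8,0,255).astype(np.uint8)
    for x in range((x0+9)//10*10,x1,10):
        cv2.line(c,((x-x0)*f,0),((x-x0)*f,6),(0,0,255),1);cv2.putText(c,str(x),((x-x0)*f,16),0,.35,(0,0,255),1)
    for y in range((y0+9)//10*10,y1,10):
        cv2.line(c,(0,(y-y0)*f),(6,(y-y0)*f),(0,0,255),1);cv2.putText(c,str(y),(7,(y-y0)*f+4),0,.35,(0,0,255),1)
    cv2.imwrite(f"pics/{n}.png",c)
z(s,225,160,345,280,5,"e1");z(t,250,150,350,270,4,"e2")
E
```

```text
[ 0.5291 -0.1244  0.2268] [-0.4681  0.1423 -2.606 ] 14.96628766119213
```

View pics/e1.png

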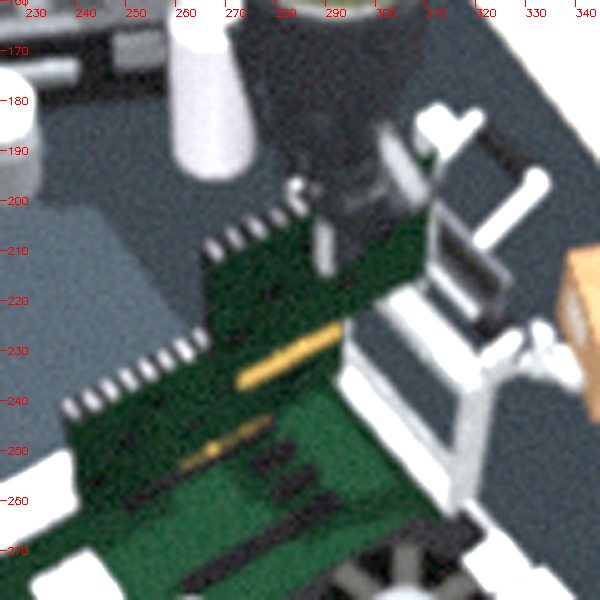

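View pics/e2.png

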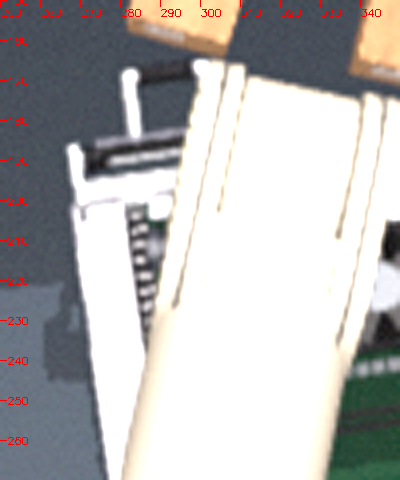

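```bash
python3 - <<'E'
from plan import *
o=manip.get_obs();R=Ro.from_quat(o["ee_rot"]);T=o["position"]
def inpl(p,yo):
    c,d=ray("side",p);cl=R.inv().apply(c-T);dl=R.inv().apply(d);k=(yo-cl[1])/dl[1];return (cl+k*dl)*1000
for n,p in [("front tooth",(266.5,210.5)),("front edge",(266.3,222)),("front edge low",(266.5,226)),("brk top",(311.5,199)),("brk low",(310.8,217)),("gold L",(272.5,236.5)),("gold R",(293,225)),("finger strip bottom",(289.5,215))]:
    print(n,inpl(p,0),inpl(p,-.008))
s=cv2.imread("pics/s_e.png");cv2.imwrite("pics/e3.png",cv2.resize(np.clip(s[185:250,255:320].astype(float)*2,0,255).astype(np.uint8),None,fx=9,fy=9,interpolation=cv2.INTER_CUBIC))
E
```

```text
front tooth [ 61.0477   0.     -64.5302] [ 65.8689  -8.     -76.102 ]
front edge [ 62.4329   0.     -24.9098] [ 67.2296  -8.     -37.1807]
front edge low [62.234  0.    -9.934] [ 67.0342  -8.     -22.4692]
brk top [-62.0552   0.     -23.5198] [-55.0617  -8.     -35.8153]
brk low [-66.0989   0.      47.4438] [-59.0341  -8.      33.8962]
gold L [46.6071  0.     43.1135] [51.6831 -8.     29.6423]
gold R [-12.2756   0.      40.9595] [-6.1606 -8.     27.5262]
finger strip bottom [-0.502   0.     -6.1723] [  5.4052  -8.     -18.7739]
```

View pics/e3.png

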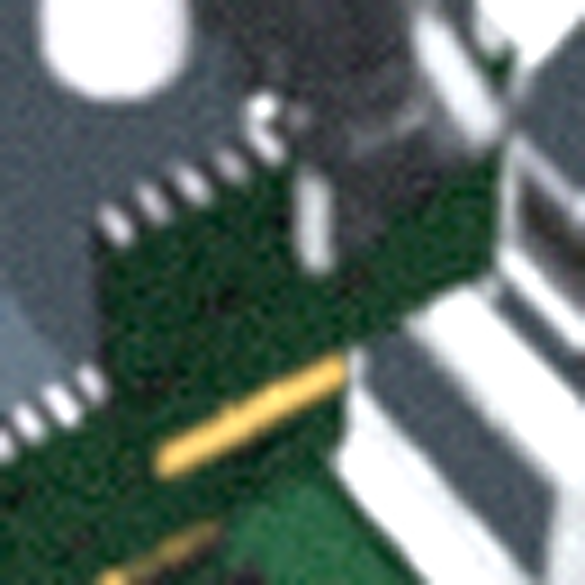

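```bash
python3 - <<'E'
from plan import *
a=np.mean([cv2.imread(f"pics/{f}.png").astype(float) for f in("top0","t_e","t_now")],0);g=a.mean(2)
def fit(pts,z):
    P=np.array([plane("top",p,z) for p in pts])[:,:2];
    for _ in range(3):
        m=P.mean(0);u=np.linalg.svd(P-m)[2][0];u*=np.sign(u[0]);n=np.array([-u[1],u[0]]);e=(P-m)@n;k=abs(e)<2*e.std()+1e-4;P=P[k]
    return np.degrees(np.arctan2(u[1],u[0])),m,n,e.std()
# left dark line
L=[];Rr=[]
for v in range(176,246):
    x0=137-(v-168)*29/85; xs=np.arange(int(x0-5),int(x0+6));w=np.clip(60-g[v,xs],0,None);w=np.clip(g[v,xs].max()-g[v,xs]-10,0,None)
    if w.sum()>0:L.append(((w*xs).sum()/w.sum(),v))
for v in range(194,262):
    x0=195-(v-186)*30/84; xs=np.arange(int(x0-6),int(x0+7));gr=np.diff(g[v,xs]);i=gr.argmin();
    w=np.clip(-gr,0,None)*(abs(np.arange(len(gr))-i)<=1);Rr.append(((w*(xs[:-1]+.5)).sum()/w.sum(),v))
l=fit(L,.068);r=fit(Rr,.068);print("left",l);print("right edge",r)
print("dist",(l[1]-r[1])@r[2])
# top & bottom edges: columns
Tp=[];Bt=[]
for u in range(142,190):
    v0=168+(u-137)*18/58; vs=np.arange(int(v0-5),int(v0+6));col=g[vs,u];w=np.clip(col.max()-col-8,0,None);i=col.argmin();w*=abs(np.arange(len(vs))-i)<=2;Tp.append((u,(w*vs).sum()/w.sum()))
for u in range(112,162):
    v0=253+(u-107)*19/60; vs=np.arange(int(v0-5),int(v0+7));gr=np.diff(g[vs,u]);w=np.clip(-gr,0,None);i=gr.argmin();w=w*(abs(np.arange(len(gr))-i)<=1);Bt.append((u,(w*(vs[:-1]+.5)).sum()/w.sum()))
t=fit(Tp,.068);b=fit(Bt,.068);print("far",t);print("near",b);print((t[1]-b[1])@b[2])
c=cv2.resize(np.clip(a[150:280,100:215]*2,0,255).astype(np.uint8),None,fx=5,fy=5,interpolation=cv2.INTER_CUBIC)
for S,col in((L,(0,0,255)),(Rr,(0,255,0)),(Tp,(255,0,255)),(Bt,(255,255,0))):
    for p in S: cv2.circle(c,(int((p[0]-100+.5)*5),int((p[1]-150+.5)*5)),1,col,-1)
cv2.imwrite("pics/f1.png",c)
E
```

```text
left (np.float64(-16.54734440653545), array([0.5492, 0.4293]), array([0.2848, 0.9586]), np.float64(0.0004964233359183598))
right edge (np.float64(-19.207450606015247), array([0.5066, 0.2416]), array([0.329 , 0.9443]), np.float64(0.0028217836418766963))
dist 0.1911807373562618
far (np.float64(72.49463641035483), array([0.6584, 0.2975]), array([-0.9537,  0.3008]), np.float64(0.0004941281724728533))
near (np.float64(72.56165812486233), array([0.3964, 0.3761]), array([-0.954 ,  0.2997]), np.float64(0.0003680964247603136))
-0.2734621415042637
```

View pics/f1.png

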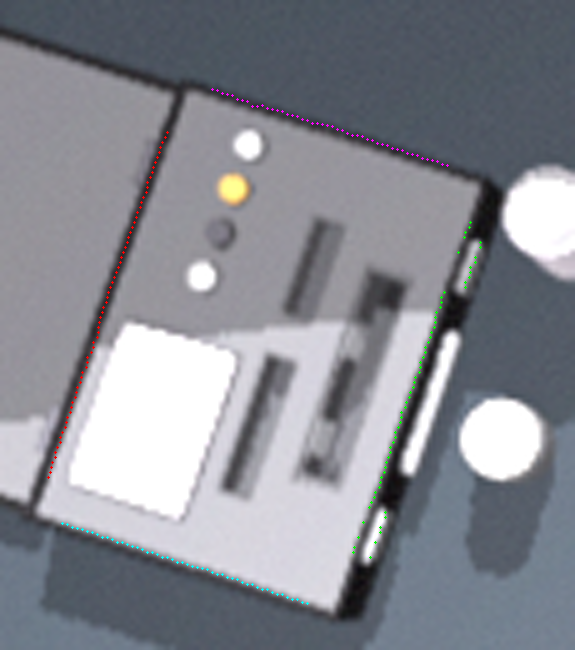

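```bash
python3 - <<'E'
from plan import *
a=np.mean([cv2.imread(f"pics/{f}.png").astype(float) for f in("top0","t_e","t_now")],0)
b=np.mean([cv2.imread(f"pics/{f}.png").astype(float) for f in("side0","s_now","s_e")],0)
yaw=np.radians(-17.6);c0=np.array([.5242,.3366])
def W(x,y,z): return np.array([c0[0]+np.cos(yaw)*x-np.sin(yaw)*y,c0[1]+np.sin(yaw)*x+np.cos(yaw)*y,z])
def show(im,n,x0,y0,x1,y1,f,name):
    c=cv2.resize(np.clip(im[y0:y1,x0:x1]*2.2,0,255).astype(np.uint8),None,fx=f,fy=f,interpolation=cv2.INTER_CUBIC);d=c.copy()
    for z,col,B in((.06,(0,0,255),[(-.063,-.0695),(.065,-.0695),(.065,-.0475),(-.063,-.0475)]),(.068,(0,255,0),[(-.14,-.1),(.14,-.1),(.14,.1),(-.14,.1)])):
        q=np.array([((proj(n,W(x,y,z))-[x0,y0]+.5)*f) for x,y in B]).astype(int);cv2.polylines(d,[q],True,col,1)
    cv2.imwrite(f"pics/{name}.png",np.hstack([c,d]) if c.shape[1]<=400 else d)
show(a,"top",145,192,195,258,8,"g1");show(b,"side",180,120,270,190,8,"g2");show(a,"top",95,150,215,285,4,"g3")
E
```

```text
(no output)
```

View pics/g1.png

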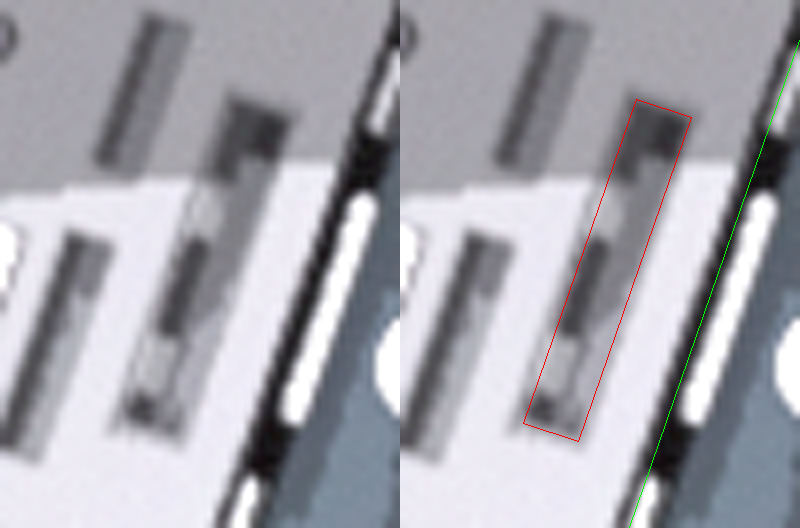

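View pics/g2.png

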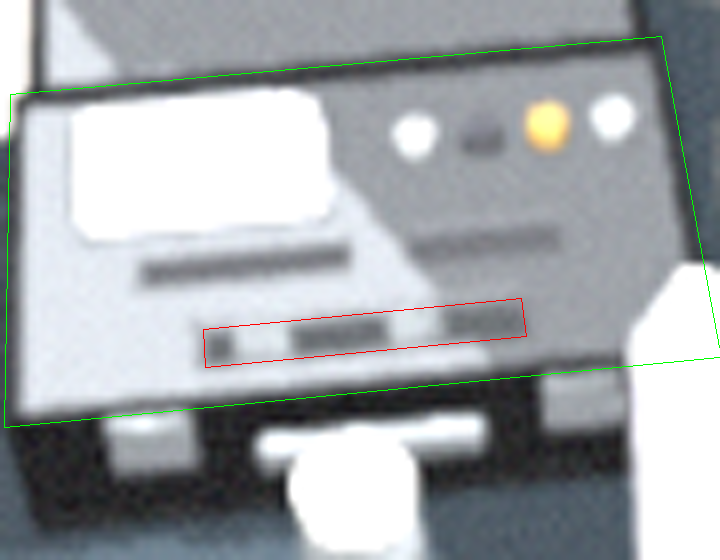

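View pics/g3.png

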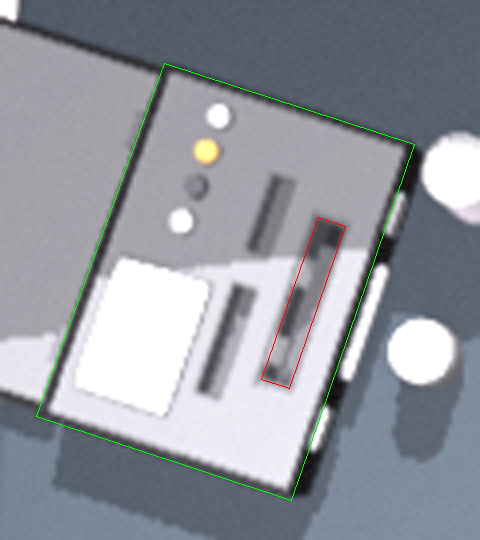

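```bash
python3 - <<'E'
from plan import *
rows((.5096,.2799,.230),72.4,12)
E
```

```text
[-2.9, 33.6, -0.4, -0.0, -0.0, 2.1]
[-1.7, 33.7, -0.4, -0.0, -0.0, 2.1]
[-0.4, 33.7, -0.4, -0.0, -0.0, 2.1]
[0.8, 33.7, -0.4, -0.0, -0.0, 2.1]
[2.0, 33.7, -0.4, -0.0, -0.0, 2.1]
[3.3, 33.6, -0.4, -0.0, -0.0, 2.1]
[4.5, 33.4, -0.4, -0.0, -0.0, 2.1]
[5.7, 33.2, -0.4, -0.0, -0.0, 2.1]
[6.9, 33.0, -0.4, -0.0, -0.0, 2.1]
[8.2, 32.7, -0.4, -0.0, -0.0, 2.1]
[9.3, 32.4, -0.4, -0.0, -0.0, 2.1]
[10.5, 32.0, -0.4, -0.0, -0.0, 2.1]
len 33.71727361868608 rot 2.102635849933334
```

Emit:
step_arm:
  motion:
    - [-2,15,-1,0,0,1]
    - [-3,28,-1,0,0,2]
    - [-2,34,0,0,0,2]
    - [0,34,0,0,0,2]
    - [1,34,0,0,0,2]
    - [2,34,0,0,0,2]
    - [3,34,0,0,0,2]
    - [5,34,0,0,0,2]
    - [6,33,0,0,0,2]
    - [7,33,0,0,0,2]
    - [8,32,0,0,0,2]
    - [9,25,0,0,0,2]
    - [5,12,0,0,0,1]
    - [0,0,0,0,0,0]

```text
clock: 16.65
position: [0.5069, 0.2734, 0.2122]
ee_rot: [0.15, 0.989, -0.006, -0.01]
ft_force: [-0.6, -0.3, -2.7]
grip_width: 0.178
```

```bash
python3 - <<'E'
from plan import *
o=manip.get_obs();print(o["position"],o["ft_force"],o["grip_width"]*85.4)
rows((.5096,.2799,.230),72.4,3)
E
```

```text
[0.5069 0.2734 0.2122] [-0.5644 -0.2512 -2.6817] 15.22852391034321
[-0.1, 2.2, -6.0, -0.3, -0.3, 0.1]
[-0.2, 2.3, -6.0, -0.3, -0.3, 0.1]
[-0.2, 2.3, -6.0, -0.3, -0.3, 0.1]
len 6.386867505577978 rot 0.44801839797884074
```

Emit:
step_arm:
  motion:
    - [0,3,12,-0.8,-0.8,0.2]
    - [0,3,15,-0.1,-0.1,0]
    - [0,1,12,0,0,0]
    - [0,0,0,0,0,0]

```text
clock: 17.15
position: [0.5088, 0.2769, 0.1696]
ee_rot: [0.153, 0.988, -0.001, -0.001]
ft_force: [-0.5, -1.3, -1.8]
grip_width: 0.175
```

```bash
cat > look.py <<'E'
from plan import *
import sys
o=manip.get_obs();R=Ro.from_quat(o["ee_rot"]);M=R.as_matrix();print(o["position"],o["ft_force"],o["grip_width"]*85.4,"yang",np.degrees(np.arctan2(M[1,1],M[0,1])),"z",M[:,2])
n=sys.argv[1]
s=manip.camera('side');t=manip.camera('top');cv2.imwrite(f"pics/s_{n}.png",s);cv2.imwrite(f"pics/t_{n}.png",t)
def z(im,x0,y0,x1,y1,f,n):
    c=cv2.resize(im[y0:y1,x0:x1],None,fx=f,fy=f,interpolation=cv2.INTER_CUBIC);c=np.clip(c.astype(float)*2,0,255).astype(np.uint8)
    for x in range((x0+9)//10*10,x1,10):
        cv2.line(c,((x-x0)*f,0),((x-x0)*f,6),(0,0,255),1);cv2.putText(c,str(x),((x-x0)*f,16),0,.35,(0,0,255),1)
    for y in range((y0+9)//10*10,y1,10):
        cv2.line(c,(0,(y-y0)*f),(6,(y-y0)*f),(0,0,255),1);cv2.putText(c,str(y),(7,(y-y0)*f+4),0,.35,(0,0,255),1)
    return c
cv2.imwrite(f"pics/{n}_s.png",z(s,180,95,270,185,7,n));cv2.imwrite(f"pics/{n}_t.png",z(t,130,160,230,260,5,n))
E
python3 look.py h1
```

```text
[0.5088 0.2769 0.1696] [-0.465  -1.3261 -1.8484] 14.90903125788943 yang 72.43651896955774 z [-0.0032 -0.0017 -1.    ]
```

View pics/h1_s.png

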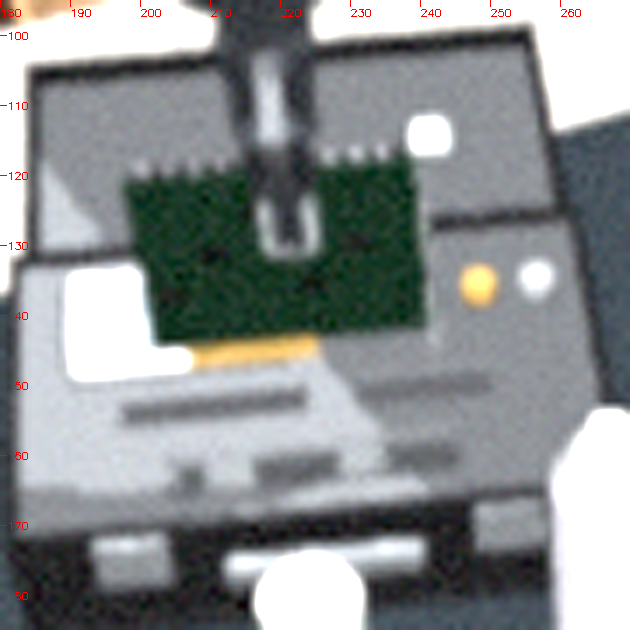

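View pics/h1_t.png

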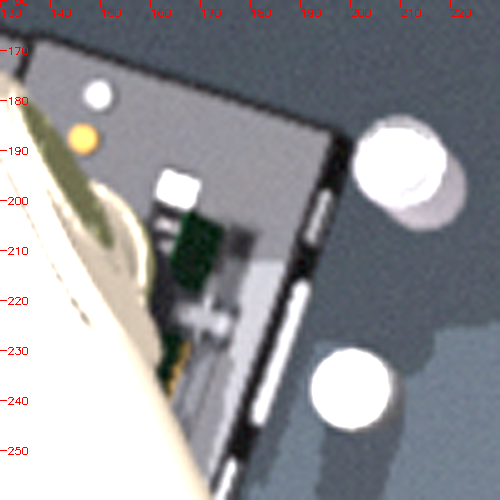

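```bash
python3 - <<'E'
from plan import *
T=np.array([.5088,.2769,.1696]);R=Ro.from_quat([.153,.988,-.001,-.001])
def inpl(p,yo):
    c,d=ray("side",p);cl=R.inv().apply(c-T);dl=R.inv().apply(d);k=(yo-cl[1])/dl[1];return (cl+k*dl)*1000
off=-.07
for n,p in [("BL",(202,144)),("BLgold bottom L",(206,147.7)),("gold bottom R",(224.5,145.5)),("BR",(240,141.5)),("TL",(197.3,121)),("TR",(237.8,117.5)),("midL",(199.5,132)),("midR",(239,130)),("tip",(220,131.5))]:
    print(n,inpl(p,0),inpl(p,-.004),inpl(p,-.008))
E
```

```text
BL [64.1305  0.     26.8559] [63.726  -4.     23.4108] [63.3215 -8.     19.9657]
BLgold bottom L [54.2665  0.     42.9556] [53.9043 -4.     39.4413] [53.5422 -8.     35.9269]
gold bottom R [-2.4758 -0.     40.9367] [-2.594  -4.     37.4311] [-2.7122 -8.     33.9254]
BR [-50.8841   0.      30.6202] [-50.7941  -4.      27.159 ] [-50.7042  -8.      23.6977]
TL [ 65.1087   0.     -59.7751] [ 64.6999  -4.     -62.8478] [ 64.2912  -8.     -65.9205]
TR [-50.7889  -0.     -59.9388] [-50.6994  -4.     -63.0108] [-50.6099  -8.     -66.0828]
midL [ 64.792    0.     -19.6083] [ 64.3847  -4.     -22.8537] [ 63.9773  -8.     -26.099 ]
midR [-50.9972  -0.     -14.1083] [-50.9068  -4.     -17.3773] [-50.8164  -8.     -20.6463]
tip [  5.2896   0.     -14.7681] [  5.138   -4.     -18.0343] [  4.9864  -8.     -21.3005]
```

```bash
python3 - <<'E'
from plan import *
yaw=np.radians(-17.6);c0=np.array([.5246,.3373]);c,s=np.cos(yaw),np.sin(yaw)
def case(X): d=X[:2]-c0;return np.array([c*d[0]+s*d[1],-s*d[0]+c*d[1],X[2]])*1000
X,e=tri((165.7,197.7),(241.3,114.2));print("tab",X,e,case(X))
for z in (.175,.18,.185,.19): print(z,case(plane("top",(165.7,197.7),z)),"side",case(plane("side",(241.3,114.2),z)))
print("TCP case",case(np.array([.5088,.2769,.1696])))
# gold lower edge in the top view & finger
t=cv2.imread("pics/t_h1.png");sd=cv2.imread("pics/s_h1.png")
cv2.imwrite("pics/h2.png",np.hstack([cv2.resize(np.clip(t[190:245,155:195].astype(float)*2.2,0,255).astype(np.uint8),None,fx=10,fy=10,interpolation=cv2.INTER_CUBIC),cv2.resize(np.clip(sd[105:155,192:248].astype(float)*2.2,0,255).astype(np.uint8),(400,550),interpolation=cv2.INTER_CUBIC)]))
E
```

```text
tab [0.5669 0.256  0.2418] 0.00019439728139011291 [ 64.9439 -64.6758 241.8469]
0.175 [ 68.7263 -47.4829 175.    ] side [ 67.7383  23.2324 175.    ]
0.18 [ 68.4506 -48.7687 180.    ] side [ 67.522   16.6564 180.    ]
0.185 [ 68.175  -50.0545 185.    ] side [ 67.3057  10.0804 185.    ]
0.19 [ 67.8994 -51.3403 190.    ] side [ 67.0894   3.5044 190.    ]
TCP case [  3.2027 -62.3502 169.6   ]
```

View pics/h2.png

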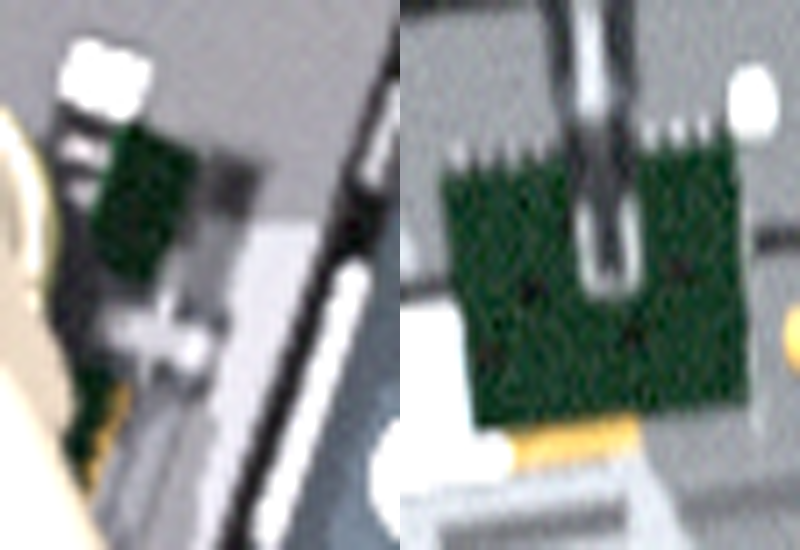

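```bash
python3 - <<'E'
from plan import *
yaw=np.radians(-17.6);c0=np.array([.5246,.3373]);c,s=np.cos(yaw),np.sin(yaw)
def case(X): d=X[:2]-c0;return np.array([c*d[0]+s*d[1],-s*d[0]+c*d[1],X[2]])*1000
# green bottom right corner: top (174.7,206.5) ; side BR (240,141.5)
for a,b in [((174.7,206.3),(240,141.5)),((166.8,203),(237.8,117.5)),((165.7,197.7),(241.3,114.2))]:
    X,e=tri(a,b);print(case(X),e)
# finger -y outer tip: top (175,225.3)?, side (220.2,131.5)
for a in [(175,225.3),(173.5,225)]: X,e=tri(a,(220.2,131.7));print("finger",case(X),e)
print("finger pred",3.2,-62.35-8-12)
E
```

```text
[ 54.3413 -73.0673 148.183 ] 0.0010640451821427724
[ 53.3805 -70.6519 235.9279] 0.0010662143176050551
[ 64.9439 -64.6758 241.8469] 0.00019439728139011291
finger [   1.868  -107.9305  221.1287] 0.003325767429365229
finger [   1.5467 -102.9108  216.9978] 0.003071723917235853
finger pred 3.2 -82.35
```

Emit:
step_arm:
  motion:
    - [-1,2,12,0,0,0]
    - [-1,2,15,0,0,0]
    - [0,0,15,0,0,0]
    - [0,0,10,0,0,0]
    - [0,0,0,0,0,0]

```text
clock: 17.88
position: [0.5127, 0.2806, 0.115]
ee_rot: [0.153, 0.988, -0.001, -0.001]
ft_force: [-0.3, 0.7, -2.5]
grip_width: 0.182
```

```bash
python3 look.py h3; python3 - <<'E'
from plan import *
yaw=np.radians(-17.6);c0=np.array([.5246,.3373]);c,s=np.cos(yaw),np.sin(yaw)
X=manip.get_obs()["position"];d=X[:2]-c0;print("TCP case",(c*d[0]+s*d[1])*1000,(-s*d[0]+c*d[1])*1000)
E
```

```text
[0.5127 0.2806 0.115 ] [-0.3253  0.6798 -2.5044] 15.507499990465346 yang 72.43213140448236 z [-0.0017 -0.0008 -1.    ]
TCP case 6.2594828024787015 -57.09899944542135
```

View pics/h3_s.png

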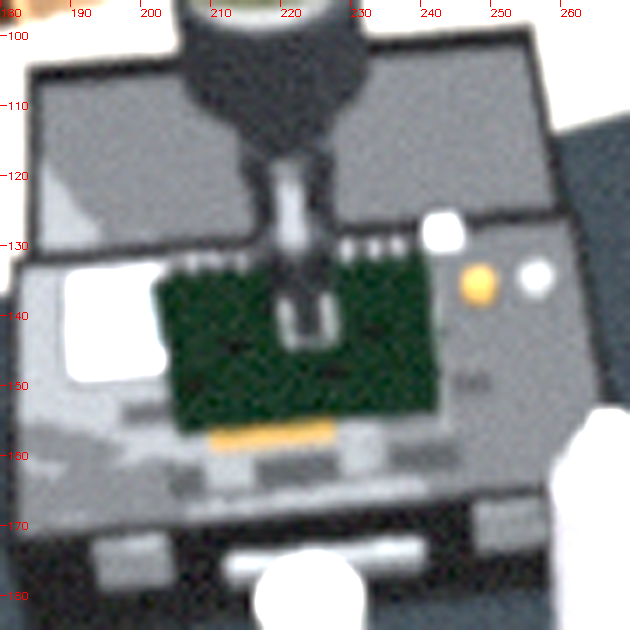

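View pics/h3_t.png

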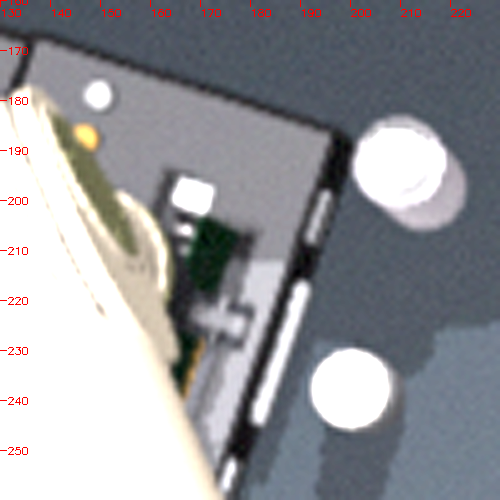

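```bash
cat > meas.py <<'E'
from plan import *
yaw=np.radians(-17.6);c0=np.array([.5246,.3373]);c,s=np.cos(yaw),np.sin(yaw)
def case(X): d=X[:2]-c0;return np.array([c*d[0]+s*d[1],-s*d[0]+c*d[1],X[2]])*1000
def sidepl(p,y): # ray meets case plane y (mm)
    o,d=ray("side",p);n=np.array([-s,c,0]);k=(y/1000-(o[:2]-c0)@n[:2])/(d@n);return case(o+k*d)
E
python3 - <<'E'
from meas import *
for n,p in [("BL",(205.6,157)),("ML",(204,146)),("BR",(241.5,154)),("MR",(241,144)),("goldR",(226.5,157.5)),("goldbottomL",(210,159.5))]:
    print(n,sidepl(p,-66.5))
X,e=tri((168.8,198.8),(242.3,128.3));print("tab",case(X),e)
X,e=tri((176.6,207.5),(241.7,154.2));print("BR",case(X),e)
s_=cv2.imread("pics/s_h3.png");t=cv2.imread("pics/t_h3.png")
cv2.imwrite("pics/h4.png",np.hstack([cv2.resize(np.clip(t[190:245,155:195].astype(float)*2.2,0,255).astype(np.uint8),None,fx=10,fy=10,interpolation=cv2.INTER_CUBIC),cv2.resize(np.clip(s_[120:175,200:240].astype(float)*2.2,0,255).astype(np.uint8),(400,550),interpolation=cv2.INTER_CUBIC)]))
E
```

```text
BL [-57.176  -66.5     92.4471]
ML [-55.7676 -66.5    137.807 ]
BR [ 55.0287 -66.5     90.677 ]
MR [ 56.2947 -66.5    132.0941]
goldR [  6.9645 -66.5     81.9017]
goldbottomL [-45.0991 -66.5     80.1204]
tab [ 66.1562 -59.7622 186.9133] 0.003328959516259536
BR [ 55.7338 -65.7323  89.0464] 0.00023693748957207876
```

View pics/h4.png

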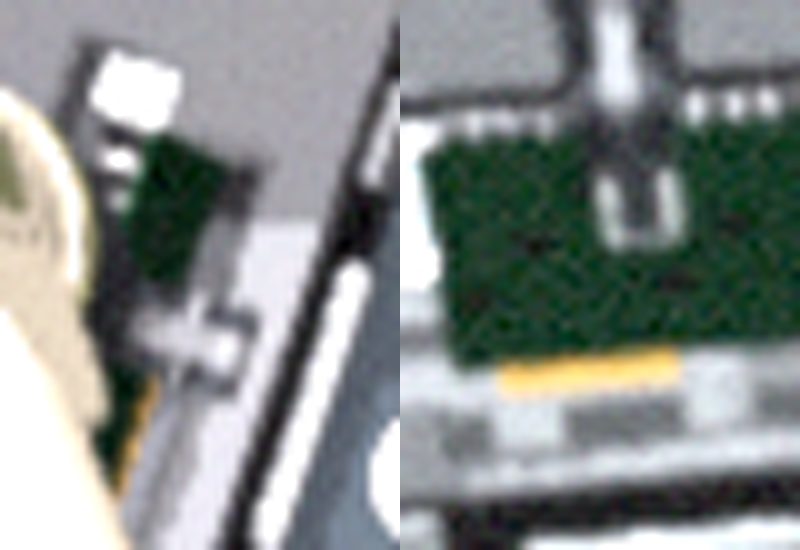

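Emit:
step_arm:
  motion:
    - [1,-1,6,0,0,0]
    - [0,0,7,0,0,0]
    - [0,0,5,0,0,0]
    - [0,0,0,0,0,0]

```text
clock: 18.48
position: [0.5125, 0.2806, 0.098]
ee_rot: [0.153, 0.988, 0.001, 0.0]
ft_force: [0.2, 0.2, -2.4]
grip_width: 0.18
```

```bash
python3 look.py h5; python3 - <<'E'
from meas import *
print("TCP case",case(manip.get_obs()["position"]))
E
```

```text
[0.5125 0.2806 0.098 ] [ 0.2421  0.1678 -2.371 ] 15.337579375716981 yang 72.43444583065408 z [ 0.0012  0.0014 -1.    ]
TCP case [  5.784  -57.4863  98.4985]
```

View pics/h5_s.png

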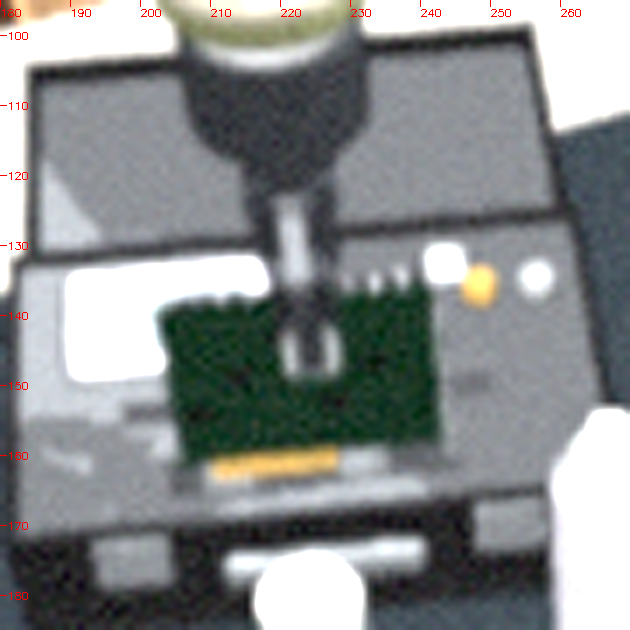

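View pics/h5_t.png

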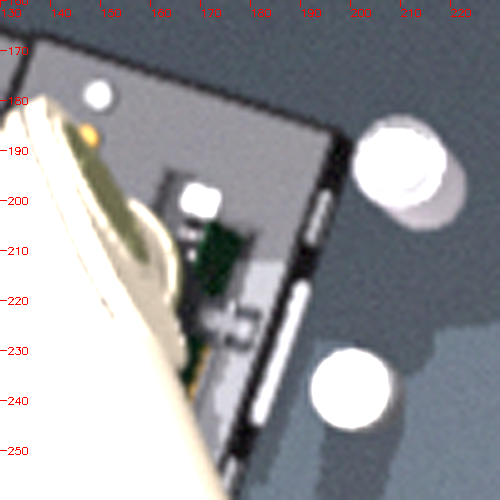

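Emit:
step_arm:
  motion:
    - [2,0,3,0,0,0]
    - [0,0,4,0,0,0]
    - [0,0,4,0,0,0]
    - [0,0,3,0,0,0]
    - [0,0,0,0,0,0]

```text
clock: 19.2
position: [0.5108, 0.2815, 0.0837]
ee_rot: [0.153, 0.988, 0.001, 0.001]
ft_force: [-0.2, 0.3, -2.2]
grip_width: 0.175
```

```bash
python3 look.py h6; python3 - <<'E'
from meas import *
print("TCP case",case(manip.get_obs()["position"]))
E
```

```text
[0.5108 0.2815 0.0837] [-0.2053  0.2845 -2.1636] 14.946977638387834 yang 72.43658494791185 z [ 0.002  0.002 -1.   ]
TCP case [  3.8385 -57.1622  84.0228]
```

View pics/h6_s.png

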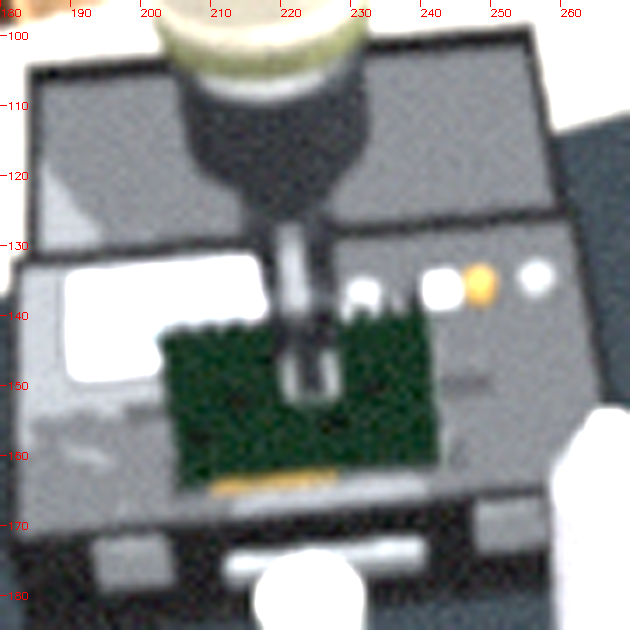

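The card's lower edge has entered the cutout: the gold strip at (220,164) is being cut off by the near wall, and there is no contact force. I'll keep going down.

Emit:
step_arm:
  motion:
    - [0,0,4,0,0,0]
    - [0,0,4,0,0,0]
    - [0,0,4,0,0,0]
    - [0,0,0,0,0,0]

```text
clock: 19.8
position: [0.511, 0.2817, 0.0712]
ee_rot: [0.153, 0.988, 0.001, 0.001]
ft_force: [-0.4, -0.5, -3.2]
grip_width: 0.178
```

```bash
python3 look.py h7; python3 - <<'E'
from meas import *
o=manip.get_obs();print("TCP case",case(o["position"]),o["torque"])
E
```

```text
[0.511  0.2817 0.0712] [-0.3901 -0.514  -3.206 ] 15.197488063257657 yang 72.43241798990638 z [ 0.0024  0.0024 -1.    ]
TCP case [  4.0878 -56.9247  71.6268] [-0.0142 -0.0403  0.0119]
```

View pics/h7_s.png

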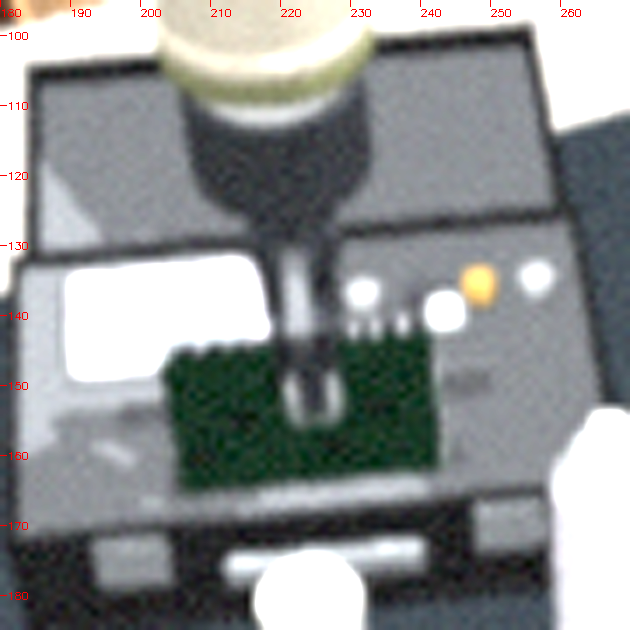

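View pics/h7_t.png

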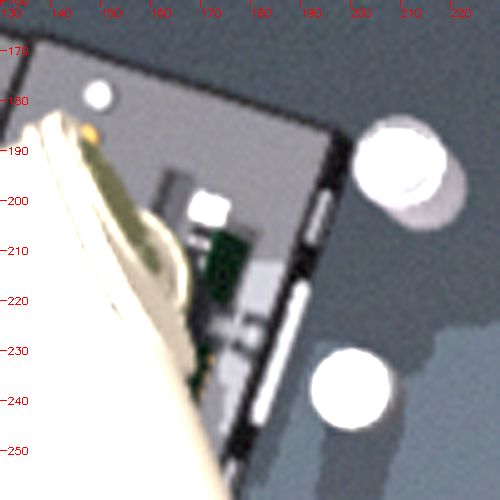

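The gold strip is fully inside and nothing is jammed. Now I'll press down past the lips with a firmer grip.

Emit:
step_arm:
  motion:
    - [0,-1,4,0,0,0]
    - [0,-1,4,0,0,0]
    - [0,0,4,0,0,0]
    - [0,0,4,0,0,0]
    - [0,0,0,0,0,0]
  force: 90

```text
clock: 20.52
position: [0.5118, 0.2798, 0.0561]
ee_rot: [0.152, 0.988, 0.002, 0.002]
ft_force: [0.8, -0.6, -2.0]
grip_width: 0.174
```

```bash
python3 - <<'E'
from meas import *
o=manip.get_obs();print("TCP case",case(o["position"]),o["position"],o["ft_force"],o["torque"],o["grip_width"]*85.4)
E
```

```text
TCP case [  5.1643 -58.7168  56.0658] [0.5118 0.2798 0.0561] [ 0.8302 -0.5966 -2.015 ] [-0.125  -0.184   0.3382] 14.896120999392167
```

Emit:
step_arm:
  motion:
    - [0,0,4,0,0,0]
    - [0,0,4,0,0,0]
    - [0,0,0,0,0,0]

```text
clock: 20.9
position: [0.5124, 0.2797, 0.0482]
ee_rot: [0.153, 0.988, 0.002, 0.003]
ft_force: [-1.0, -2.6, 6.9]
grip_width: 0.175
```

```bash
python3 look.py h8; python3 - <<'E'
from meas import *
o=manip.get_obs();print("TCP case",case(o["position"]),o["torque"])
E
```

```text
[0.5124 0.2797 0.0482] [-1.0004 -2.6271  6.8845] 14.972553921880245 yang 72.43629726753478 z [ 0.0061  0.0038 -1.    ]
TCP case [  5.7991 -58.5664  48.2462] [-0.4497  0.5267  0.2106]
```

View pics/h8_s.png

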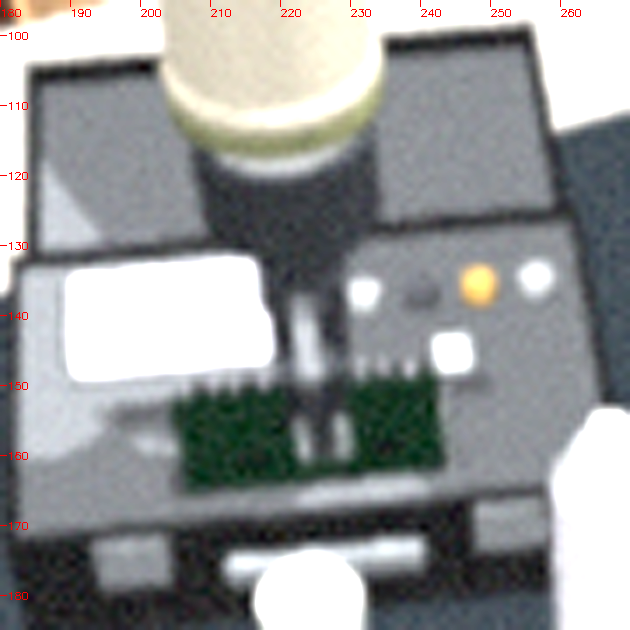

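View pics/h8_t.png

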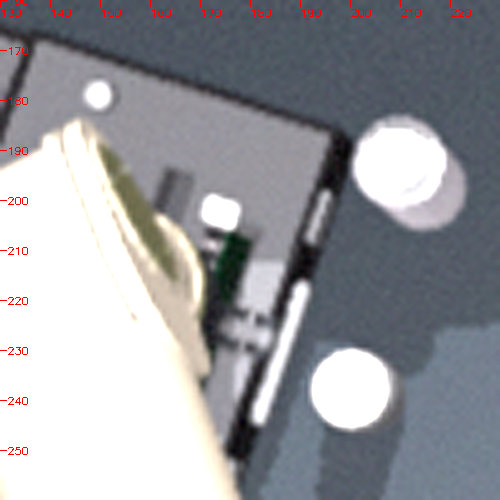

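```bash
python3 - <<'E'
from meas import *
X,e=tri((174,202.5),(243.3,145.3));print("tab",case(X),e)
for z in (.116,.120): print(case(plane("side",(243.3,145.3),z)),case(plane("top",(174,202.5),z)))
for n,p in [("TL teeth base",(203.5,152.5)),("TR",(242,149)),("BL",(205,165)),("BR",(242.5,161.5))]: print(n,sidepl(p,-67))
E
```

```text
tab [ 64.5114 -61.2417 121.4201] 0.0027371514355865306
[ 63.3316 -55.2424 116.    ] [ 66.1584 -59.909  116.    ]
[ 63.1921 -59.7512 120.    ] [ 65.9541 -60.8609 120.    ]
TL teeth base [-60.8892 -67.     112.3285]
TR [ 57.9761 -67.     111.8162]
BL [-63.6871 -67.      58.9785]
BR [ 56.0196 -67.      58.3602]
```

The tab is at z 0.121, so the card centre is at about 0.068, nearly home. I'll press a little further until it stops firmly.

Emit:
step_arm:
  motion:
    - [0,0,3,0,0,0]
    - [0,0,3,0,0,0]
    - [0,0,0,0,0,0]

```text
clock: 21.38
position: [0.5134, 0.2796, 0.0481]
ee_rot: [0.153, 0.988, 0.003, 0.003]
ft_force: [-1.6, -1.0, -3.8]
grip_width: 0.173
```

```bash
python3 - <<'E'
from meas import *
o=manip.get_obs();print("TCP case",case(o["position"]),o["position"],o["ft_force"],o["torque"],o["grip_width"]*85.4,Ro.from_quat(o["ee_rot"]).as_matrix()[:,2])
E
```

```text
TCP case [  6.7763 -58.385   48.0925] [0.5134 0.2796 0.0481] [-1.6    -1.0401 -3.8227] [-0.3558  0.6944  0.3207] 14.745625115851858 [ 0.0065  0.0057 -1.    ]
```

Emit:
step_arm:
  motion:
    - [1,0,5,0,0,0]

```text
clock: 21.5
position: [0.5144, 0.28, 0.0474]
ee_rot: [0.154, 0.988, 0.004, 0.004]
ft_force: [-14.9, -13.2, 66.9]
grip_width: 0.171
```

Emit:
step_arm:
  motion:
    - [1,0,7,0,0,0]

```text
clock: 21.62
position: [0.5157, 0.2807, 0.0469]
ee_rot: [0.155, 0.988, 0.006, 0.005]
ft_force: [-27.0, -17.2, 86.0]
grip_width: 0.175
```

Emit:
step_arm:
  motion:
    - [1,0,9,0,0,0]

```text
clock: 21.75
position: [0.5168, 0.2814, 0.0463]
ee_rot: [0.156, 0.988, 0.008, 0.006]
ft_force: [-19.6, -13.0, 77.5]
grip_width: 0.173
```

```bash
python3 look.py h9; python3 - <<'E'
from meas import *
o=manip.get_obs();print("TCP case",case(o["position"]),o["torque"])
E
```

```text
[0.5168 0.2814 0.0463] [-19.6371 -13.0294  77.5155] 14.815757962563405 yang 72.10599446147413 z [ 0.015   0.0136 -0.9998]
TCP case [  9.78   -54.3494  46.2322] [-3.5096  5.664  -0.2346]
```

View pics/h9_s.png

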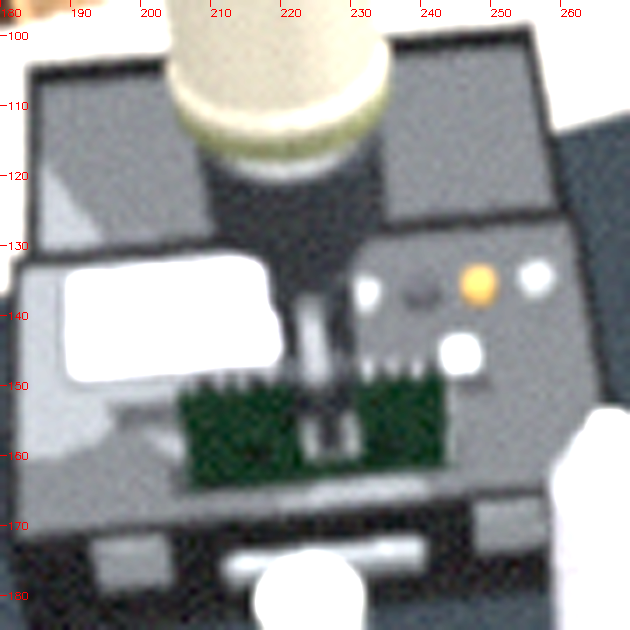

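Emit:
step_arm:
  motion:
    - [0,0,0,0,0,0]
    - [0,0,0,0,0,0]

```text
clock: 22.1
position: [0.5164, 0.2788, 0.0472]
ee_rot: [0.157, 0.988, 0.007, 0.006]
ft_force: [-1.6, -5.6, 1.9]
grip_width: 0.176
```

```bash
python3 - <<'E'
from meas import *
o=manip.get_obs();print("TCP case",case(o["position"]),o["position"],o["ft_force"],o["torque"],o["grip_width"]*85.4,Ro.from_quat(o["ee_rot"]).as_matrix()[:,2])
X,e=tri((174,202.5),(245.5,145.5));print(case(X))
E
```

```text
TCP case [  9.8174 -58.2296  47.2455] [0.5164 0.2788 0.0472] [-1.5842 -5.6472  1.8988] [-1.3438  0.6099  0.2006] 15.02766202339172 [ 0.014   0.0118 -0.9998]
[ 67.9657 -60.5686 118.9507]
```

View pics/h9_t.png

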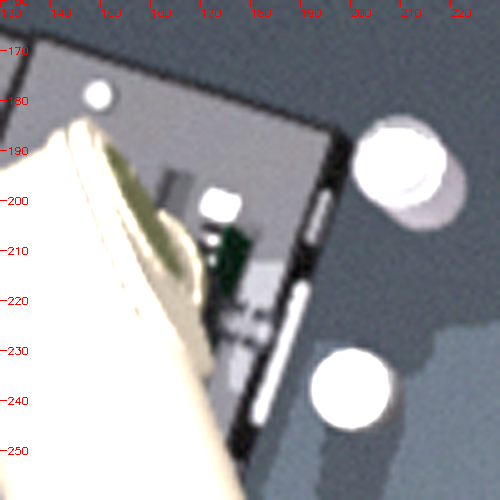

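The force has relaxed and the card rests on a hard stop. I'll release slightly and lift off.

Emit:
step_arm:
  motion:
    - [0,0,0,0,0,0]
    - [0,0,0,0,0,0]
    - [0,0,-5,0,0,0]
    - [0,0,-15,0,0,0]
    - [0,0,-30,0,0,0]
    - [0,0,-40,0,0,0]
    - [0,0,-40,0,0,0]
  jaw: 34

```text
clock: 22.98
position: [0.513, 0.2778, 0.1806]
ee_rot: [0.156, 0.988, 0.006, 0.005]
ft_force: [-0.6, 0.4, -0.6]
grip_width: 0.397
```

```bash
python3 look.py i1
```

```text
[0.513  0.2778 0.1806] [-0.6315  0.3541 -0.5652] 33.92874641307513 yang 71.99664026498921 z [ 0.0111  0.011  -0.9999]
```

View pics/i1_s.png

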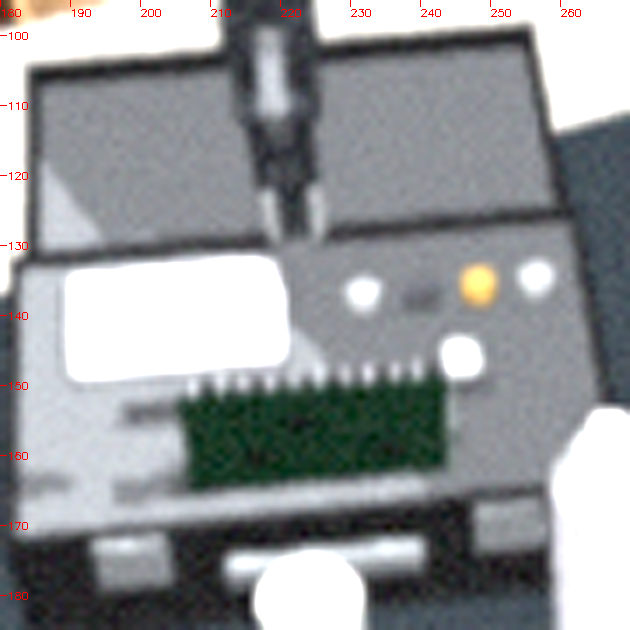

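View pics/i1_t.png

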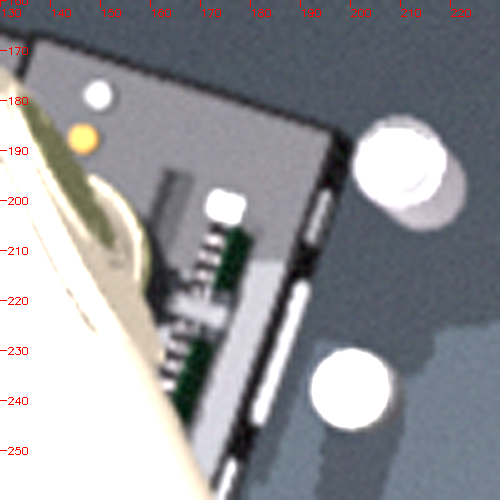

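Emit:
step_arm:
  motion:
    - [0,-10,-40,0,0,0]
    - [10,-45,-20,0,0,0]
    - [15,-55,-10,0,0,0]
    - [15,-55,0,0,0,0]
    - [15,-55,0,0,0,0]
    - [10,-50,0,0,0,0]
    - [0,0,0,0,0,0]

```text
clock: 23.95
position: [0.3652, 0.0349, 0.2537]
ee_rot: [0.157, 0.988, 0.013, 0.011]
ft_force: [0.0, 0.8, 0.2]
grip_width: 0.396
```

```bash
python3 look.py i2; python3 - <<'E'
from plan import *
s=cv2.imread("pics/s_i2.png");t=cv2.imread("pics/t_i2.png");
cv2.imwrite("pics/i3.png",np.hstack([cv2.resize(t[:,100:400],None,fx=1.3,fy=1.3),cv2.resize(s[:,170:420],None,fx=1.3,fy=1.3)]))
cv2.imwrite("pics/i4.png",cv2.resize(np.clip(t[185:260,145:200].astype(float)*2,0,255).astype(np.uint8),None,fx=8,fy=8,interpolation=cv2.INTER_CUBIC))
E
```

```text
[0.3652 0.0349 0.2537] [0.009  0.8065 0.2389] 33.77820334904613 yang 72.00359621879426 z [ 0.025   0.0218 -0.9995]
```

View pics/i3.png

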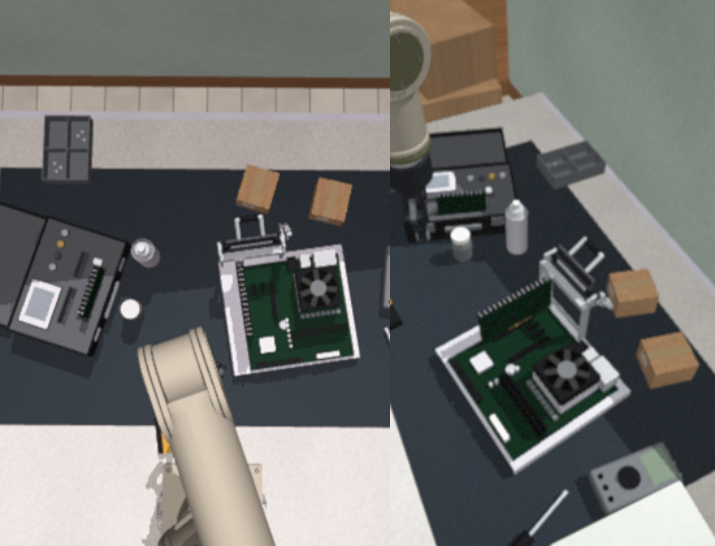

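View pics/i4.png

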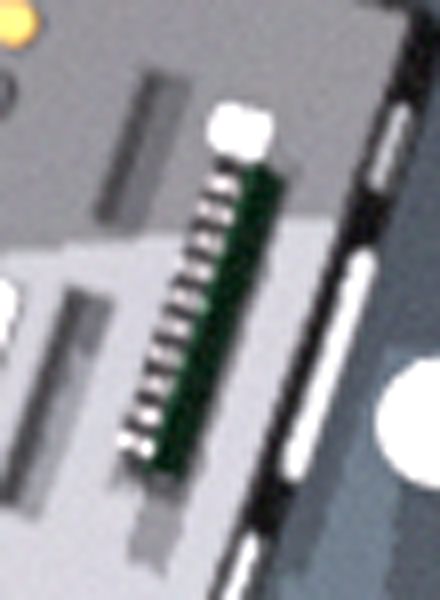

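View pics/i2_s.png

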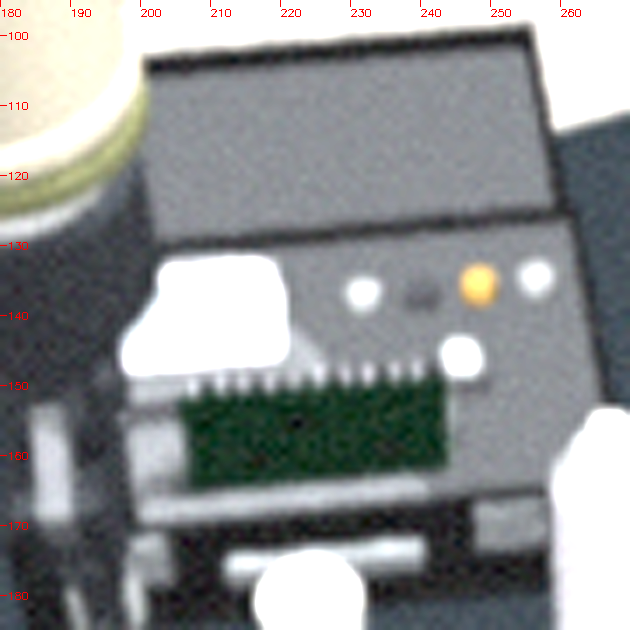

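```bash
python3 - <<'E'
from meas import *
def T(a,b):
    X,e=tri(a,b);print(case(X),round(e*1000,1));return X
tab=T((174.6,200.8),(245.5,145.6))
f=T((161.9,239.7),(206.8,150.2));g=T((173,206.8),(240,147.5))
d=g-f;print("teeth yaw",np.degrees(np.arctan2(d[1],d[0])),"pitch",np.degrees(np.arctan2(d[2],np.hypot(d[0],d[1]))),np.linalg.norm(d))
for n,p in [("TL",(205,151.5)),("TR",(242.7,149)),("BL",(207,164.5)),("BR",(243.5,161.5))]: print(n,sidepl(p,-67))
# seat world & expectations
def W(x,y,z): return np.array([c0[0]+c*x-s*y,c0[1]+s*x+c*y,z])
E
```

```text
[ 70.568  -60.5869 118.7253] 1.4
[-48.28   -62.8243 116.8033] 3.6
[ 52.9364 -60.6385 113.0846] 1.2
teeth yaw -16.362861255994776 pitch -2.103606606820362 0.10130827280262628
TL [-55.8119 -67.     115.8277]
TR [ 60.1407 -67.     111.5444]
BL [-57.1737 -67.      60.312 ]
BR [ 59.2156 -67.      57.9324]
```

```bash
python3 - <<'E'
from meas import *
def top_edge(name,x0,x1,y0,y1,skip):
    im=cv2.imread(f"pics/s_{name}.png").astype(float);im=cv2.GaussianBlur(im,(3,3),.7)
    P=[]
    for u in range(x0,x1):
        if skip[0]<=u<=skip[1]: continue
        col=im[y0:y1,u];gr=col[:,1]-col[:,2]  # green - red
        m=gr-8
        for i in range(1,len(m)):
            if m[i-1]<0<=m[i]: P.append((u,y0+i-1+m[i-1]/(m[i-1]-m[i])));break
    P=np.array(P);k=np.polyfit(P[:,0],P[:,1],1)
    for _ in range(3):
        r=P[:,1]-np.polyval(k,P[:,0]);P=P[abs(r)<1.5*r.std()+.1];k=np.polyfit(P[:,0],P[:,1],1)
    r=P[:,1]-np.polyval(k,P[:,0])
    um=P[:,0].mean();return k[0],um,np.polyval(k,um),r.std(),len(P)
for n,a in [("h1",(200,236,110,150,(210,228))),("h3",(205,240,125,160,(214,231))),("h6",(205,240,130,165,(214,231))),("h7",(205,240,135,165,(214,231))),("h8",(207,240,140,165,(216,232))),("i1",(208,242,140,165,(0,0))),("i2",(208,242,140,165,(0,0)))]:
    print(n,top_edge(n,*a))
E
```

```text
h1 (np.float64(-0.08668923453839525), np.float64(215.8235294117647), np.float64(119.1141221061409), np.float64(0.145941891617333), 17)
h3 (np.float64(-0.08349490240617367), np.float64(221.47058823529412), np.float64(132.59116071529212), np.float64(0.11352002150351316), 17)
h6 (np.float64(0.13809476109603366), np.float64(222.66666666666666), np.float64(137.6028107282342), np.float64(0.46837170179716836), 15)
h7 (np.float64(0.23057464956298626), np.float64(222.0), np.float64(138.98255025524236), np.float64(0.5356982678694248), 12)
h8 (np.float64(-0.09412255799961095), np.float64(221.9375), np.float64(149.9623894489578), np.float64(0.15231971269384123), 16)
i1 (np.float64(-0.07826150036223233), np.float64(224.27272727272728), np.float64(149.93773522662042), np.float64(0.1534005534996186), 33)
i2 (np.float64(-0.07597020216950956), np.float64(225.73333333333332), np.float64(149.82360418307445), np.float64(0.14350228448317115), 30)
```

```bash
python3 - <<'E'
from meas import *
def W(x,y,z): return np.array([c0[0]+c*x-s*y,c0[1]+s*x+c*y,z])
def sl(p,z):
    a=proj("side",W(-.04,-.067,z-.04*np.tan(p)));b=proj("side",W(.05,-.067,z+.05*np.tan(p)));return (b[1]-a[1])/(b[0]-a[0])
for p in (-.04,-.02,0,.02): print(p,sl(p,.114))
print("h1 level",sl(0,.232),"h3",sl(0,.178))
for n,um,v in (("h8",221.94,149.962),("i2",225.73,149.824)): print(n,sidepl((um,v),-67))
E
```

```text
-0.04 -0.06399029325230668
-0.02 -0.07899179381162454
0 -0.09404325206670064
0.02 -0.10915702755779638
h1 level -0.08676817157828996 h3 -0.09023701991820919
h8 [ -3.8605 -67.     115.61  ]
i2 [  7.7379 -67.     114.7184]
```

```bash
python3 - <<'E'
from plan import *
rows((.4877,.2871,.23),72.4,7)
E
```

```text
[-5.5, 39.2, 4.6, 0.2, 0.1, -0.0]
[-5.6, 39.2, 4.4, 0.2, 0.1, -0.0]
[-5.6, 39.2, 4.2, 0.2, 0.1, -0.0]
[-5.6, 39.2, 4.0, 0.2, 0.1, -0.0]
[-5.7, 39.2, 3.9, 0.2, 0.1, -0.0]
[-5.7, 39.2, 3.7, 0.2, 0.1, -0.0]
[-5.7, 39.2, 3.5, 0.2, 0.1, -0.0]
len 39.81564055516008 rot 0.26700452274763914
```

The card is free in the cutout, but the robot end looks about 0.02 rad high. I'll press that end with closed fingers to make sure it is fully home.

Emit:
step_arm:
  motion:
    - [-5,30,3,1.3,0.7,0]
    - [-6,40,4,0,0,0]
    - [-6,40,4,0,0,0]
    - [-6,40,4,0,0,0]
    - [-6,40,4,0,0,0]
    - [-6,40,4,0,0,0]
    - [-5,35,4,0,0,0]
    - [0,10,0,0,0,0]
    - [0,0,0,0,0,0]
  jaw: 0

```text
clock: 25.18
position: [0.4914, 0.3071, 0.2243]
ee_rot: [0.148, 0.989, 0.0, 0.001]
ft_force: [0.2, -0.1, -0.5]
grip_width: -0.003
```

```bash
python3 - <<'E'
from meas import *
o=manip.get_obs();print(case(o["position"]),o["position"],o["ft_force"],o["grip_width"])
rows((.4877,.2871,.115),72.4,5)
E
```

```text
[-22.4901 -38.7837 224.288 ] [0.4914 0.3071 0.2243] [ 0.1735 -0.0615 -0.4986] -0.0027323966838879725
[-0.4, -4.1, 21.9, 0.0, 0.0, 0.1]
[-0.4, -4.1, 21.9, 0.0, 0.0, 0.1]
[-0.4, -4.1, 21.9, 0.0, 0.0, 0.1]
[-0.5, -4.1, 21.9, 0.0, 0.0, 0.1]
[-0.5, -4.0, 21.9, 0.0, 0.0, 0.1]
len 22.234311192920664 rot 0.10927957382496509
```

Emit:
step_arm:
  motion:
    - [0,-5,20,0,0,0]
    - [0,-5,22,0,0,0]
    - [0,-5,22,0,0,0]
    - [0,-4,22,0,0,0]
    - [0,-1,16,0,0,0]
    - [0,0,0,0,0,0]

```text
clock: 25.92
position: [0.4856, 0.2838, 0.1215]
ee_rot: [0.15, 0.989, 0.001, 0.002]
ft_force: [-0.2, 0.0, 0.2]
grip_width: 0.002
```

```bash
python3 look.py j1; python3 - <<'E'
from meas import *
print(case(manip.get_obs()["position"]))
E
```

```text
[0.4856 0.2838 0.1215] [-0.1815  0.0203  0.2436] 0.16012649248918748 yang 72.73376194847876 z [ 0.0045  0.0014 -1.    ]
[-20.3751 -61.8513 122.9125]
```

View pics/j1_s.png

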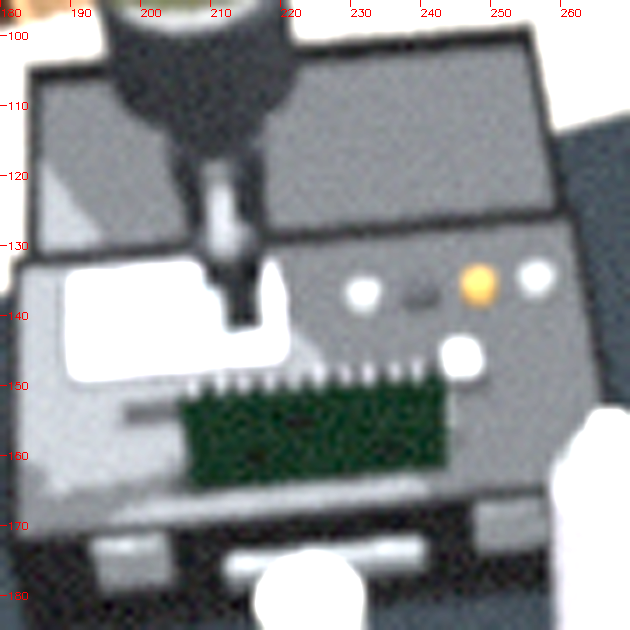

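Emit:
step_arm:
  motion:
    - [0,2,12,0,0,0]
    - [0,1,12,0,0,0]
    - [0,0,4,0,0,0]

```text
clock: 26.4
position: [0.4884, 0.2887, 0.0946]
ee_rot: [0.15, 0.989, 0.003, 0.004]
ft_force: [0.7, 0.2, -0.9]
grip_width: 0.0
```

Emit:
step_arm:
  motion:
    - [0,0,3,0,0,0]

```text
clock: 26.52
position: [0.4883, 0.2887, 0.0912]
ee_rot: [0.15, 0.989, 0.003, 0.004]
ft_force: [-0.4, 0.0, 0.5]
grip_width: 0.002
```

Emit:
step_arm:
  motion:
    - [0,0,3,0,0,0]

```text
clock: 26.65
position: [0.4884, 0.2887, 0.0881]
ee_rot: [0.15, 0.989, 0.003, 0.004]
ft_force: [-0.2, -0.6, 0.1]
grip_width: -0.001
```

Emit:
step_arm:
  motion:
    - [0,0,2,0,0,0]

```text
clock: 26.78
position: [0.4885, 0.2887, 0.086]
ee_rot: [0.15, 0.989, 0.003, 0.004]
ft_force: [0.0, -0.1, -0.4]
grip_width: 0.003
```

Emit:
step_arm:
  motion:
    - [0,0,2,0,0,0]

```text
clock: 26.9
position: [0.4886, 0.2888, 0.084]
ee_rot: [0.15, 0.989, 0.003, 0.004]
ft_force: [-0.6, 0.6, -0.1]
grip_width: 0.003
```

Emit:
step_arm:
  motion:
    - [0,0,2,0,0,0]

```text
clock: 27.02
position: [0.4886, 0.2893, 0.0825]
ee_rot: [0.15, 0.989, 0.003, 0.004]
ft_force: [-5.0, 0.4, 13.4]
grip_width: 0.004
```

Emit:
step_arm:
  motion:
    - [0,0,2,0,0,0]

```text
clock: 27.15
position: [0.4887, 0.2908, 0.082]
ee_rot: [0.149, 0.989, 0.005, 0.004]
ft_force: [-6.8, 1.1, 18.3]
grip_width: -0.001
```

Emit:
step_arm:
  motion:
    - [0,0,2,0,0,0]

```text
clock: 27.28
position: [0.489, 0.2923, 0.082]
ee_rot: [0.149, 0.989, 0.006, 0.004]
ft_force: [-5.3, -0.7, 16.1]
grip_width: -0.001
```

Emit:
step_arm:
  motion:
    - [0,0,-3,0,0,0]
    - [0,0,-15,0,0,0]
    - [0,0,-30,0,0,0]
    - [0,0,-45,0,0,0]
    - [0,-40,-30,0,0,0]
    - [10,-55,0,0,0,0]
    - [15,-55,0,0,0,0]
    - [15,-55,0,0,0,0]
    - [0,-40,0,0,0,0]
    - [0,0,0,0,0,0]

```text
clock: 28.52
position: [0.3754, 0.0614, 0.2119]
ee_rot: [0.15, 0.989, 0.009, 0.008]
ft_force: [0.4, 0.0, 0.3]
grip_width: -0.0
```

```bash
python3 look.py k1; python3 - <<'E'
from meas import *
def top_edge(name,x0,x1,y0,y1):
    im=cv2.imread(f"pics/s_{name}.png").astype(float);im=cv2.GaussianBlur(im,(3,3),.7);P=[]
    for u in range(x0,x1):
        col=im[y0:y1,u];m=col[:,1]-col[:,2]-8
        for i in range(1,len(m)):
            if m[i-1]<0<=m[i]: P.append((u,y0+i-1+m[i-1]/(m[i-1]-m[i])));break
    P=np.array(P);k=np.polyfit(P[:,0],P[:,1],1)
    for _ in range(3):
        r=P[:,1]-np.polyval(k,P[:,0]);P=P[abs(r)<1.5*r.std()+.1];k=np.polyfit(P[:,0],P[:,1],1)
    um=P[:,0].mean();return k[0],um,np.polyval(k,um)
for n in("i2","k1"):
    k=top_edge(n,208,242,140,165);print(n,k,sidepl(k[1:],-67))
t=cv2.imread("pics/t_k1.png")
cv2.imwrite("pics/k2.png",cv2.resize(np.clip(t[185:260,145:200].astype(float)*2,0,255).astype(np.uint8),None,fx=8,fy=8,interpolation=cv2.INTER_CUBIC))
E
```

```text
[0.3754 0.0614 0.2119] [0.4386 0.0499 0.2968] -0.028095366286522257 yang 72.72364495413093 z [ 0.0179  0.0154 -0.9997]
i2 (np.float64(-0.07597020216950956), np.float64(225.73333333333332), np.float64(149.82360418307445)) [  7.7482 -67.     114.7187]
k1 (np.float64(-0.0920874813127232), np.float64(224.75757575757575), np.float64(149.9714095620999)) [  4.7128 -67.     114.4893]
```

View pics/k2.png

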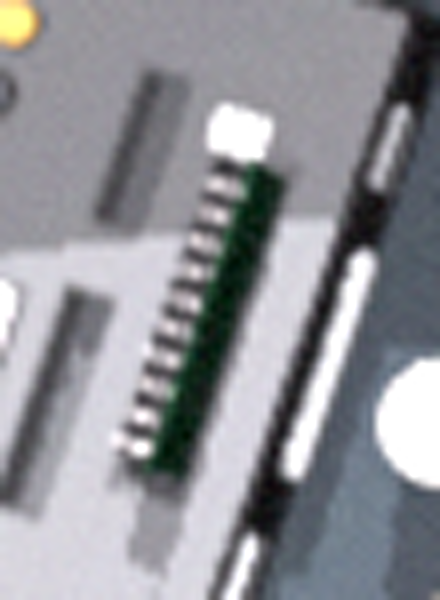

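View pics/k1_s.png

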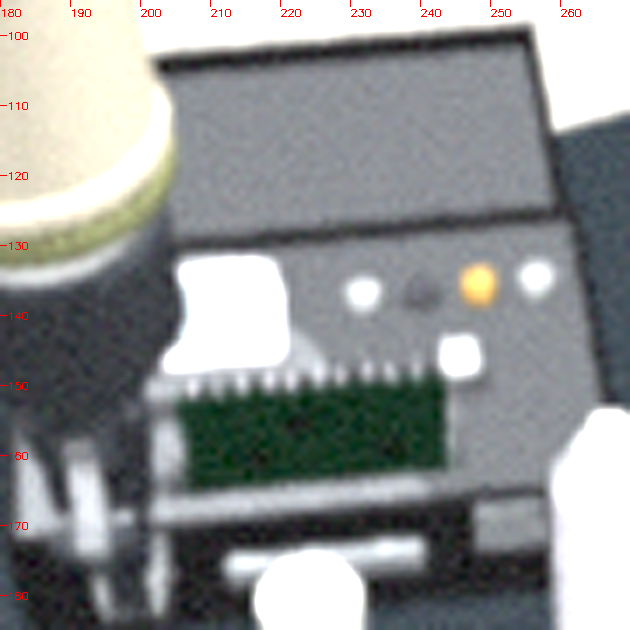

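```bash
python3 - <<'E'
from meas import *
X,e=tri((174.56,201.06),(245.4,145.4));print("tab",case(X),e)
t0=cv2.imread("pics/top0.png");t=cv2.imread("pics/t_k1.png");s0=cv2.imread("pics/side0.png");s=cv2.imread("pics/s_k1.png")
d=np.hstack([cv2.absdiff(t0,t)[:,20:440],cv2.absdiff(s0,s)[:,170:430]]);cv2.imwrite("pics/k3.png",np.clip(d.astype(float)*3,0,255).astype(np.uint8))
cv2.imwrite("pics/k4.png",np.hstack([cv2.resize(i[185:285,225:345],None,fx=3.2,fy=3.2,interpolation=cv2.INTER_CUBIC) for i in (s0,s)]))
E
```

```text
tab [ 70.0208 -61.0084 119.9359] 0.0008114810619273368
```

View pics/k3.png

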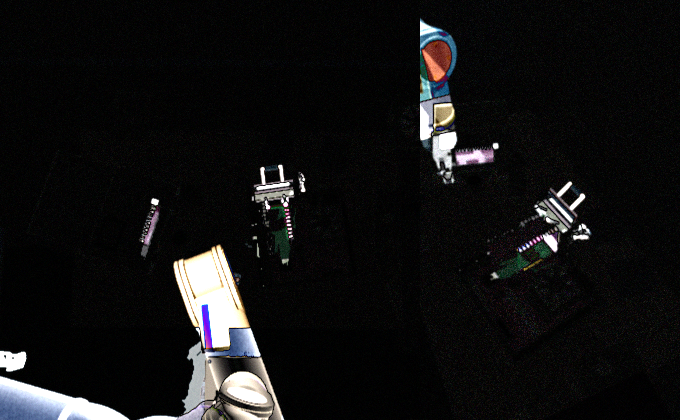

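View pics/k4.png

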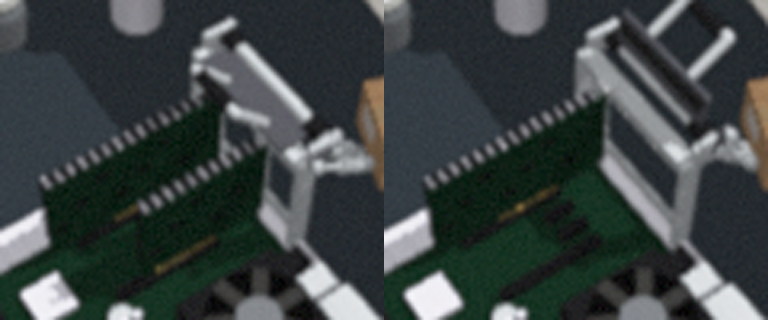

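```bash
python3 - <<'E'
import cv2,numpy as np
s0=cv2.imread("pics/side0.png",0).astype(np.float32);s=cv2.imread("pics/s_k1.png",0).astype(np.float32)
t0=cv2.imread("pics/top0.png",0).astype(np.float32);t=cv2.imread("pics/t_k1.png",0).astype(np.float32)
for n,a,b,(x0,y0,x1,y1) in [("side long",s0,s,(233,215,266,250)),("side tray",s0,s,(205,290,260,360)),("top long",t0,t,(281,212,295,258)),("top tray",t0,t,(335,200,375,275)),("spray s",s0,s,(256,150,280,198)),("tub t",t0,t,(192,228,210,250))]:
    w=cv2.createHanningWindow((x1-x0,y1-y0),cv2.CV_32F);print(n,cv2.phaseCorrelate(a[y0:y1,x0:x1].copy(),b[y0:y1,x0:x1].copy(),w))
E
```

```text
side long ((-0.33971040091576654, -0.13760334271953667), 0.919288812228191)
side tray ((-0.004267348869806398, -0.10692224025332564), 0.9809962396268491)
top long ((0.5460996446310782, -0.4470022576291477), 0.8222177763779958)
top tray ((0.06588922073179049, 0.36769436285902657), 0.9639564086596171)
spray s ((-0.05868126235677984, 0.1693888423362111), 0.85822569206357)
tub t ((0.03000849125409033, 0.031735644255457274), 1.0024345933839127)
```

```bash
python3 - <<'E'
from workcell import manip
print(manip.hand_in()); o=manip.get_obs();print(o["clock"],o["ft_force"])
E
```

```text
the job is handed in; nothing more can be done
None
the job is handed in; nothing more can be done
```

The short card is in its cutout in the case, bracket end away from the robot. The hold-down arm is open at its stop, and I handed the job in at about 28.6 s. No verdict was reported.

**What I did:** I swung the hold-down arm open by its wire handle and let go at about 1.6 rad. Then I lifted the card straight out of its slot, carried it to the case and pressed it down to a hard stop. A second press on the robot end with closed fingers took out a tilt of about 0.02 rad.

**Last checks:**
- **Card in the cutout:** it is level to about 0.005 rad. Its centre is at about 67 mm, against 66.5 mm when fully home. It sits about 3 mm towards the far (+x) end of the cutout, inside the 7 mm limit.
- **Long card and bystanders:** the long card shifted less than about 0.6 pixel (1–2 mm). The pictures show no movement of the bystanders that stayed in view.
- **Robot:** the gripper was clear of everything.

**What disagreed or went wrong:**
- **Finger height:** the finger tips sat about 29 mm higher than the reported tool position. My first grip on the handle closed on nothing because of this; I worked with that offset afterwards.
- **Sideways position:** the cameras and the robot's own readings differed by 2–5 mm sideways at the case, so I lined the card up with the cutout by camera alone.
- **Pressing force:** the push against the hard stop briefly reached 86 N at the wrist. That is under the 120 N limit but more than the task needed.
- **Card height:** one estimate, based on how the card measured in the bench, put its centre at about 74 mm, which would be outside the 4 mm height limit. My other height estimates (63–69 mm) and the hard stop did not support it.

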